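Charge the luthier's glue pot

TASK

With the scoop, take at least three lumps of dry glue from the wooden box and tip them into the glue pot; never touch the lumps with the gripper and spill none: every lump must end in the pot or still in its side of the box. Put the scoop back, lying flat in its own side of the box, and lay the brass bar across the pot so that it rests centred in both forks. Do not shift the jar, the plane or the screwdriver.

Things in the scene. Friction and masses are not known exactly. Their poses are not given: they have to be found in the camera images.
- scoop_grip (a point): Middle of the handle of the loose hand scoop (0.16 kg, aluminium bowl, dark wooden handle). Scoop axes: x out of the open mouth, y across, z up when the bowl lies flat. Handle: flat-sided bar 20 mm wide (y), 22 thick, 100 long, rising from the bowl's back and leaning back (to -x) 10 degrees. This point is 56.4 mm behind and 95.1 mm above scoop_bowl. Grip firmly: pushing the bowl twists it.
- scoop_bowl (a point): Same scoop, same axes: centre of the underside of its bowl. Bowl 96 mm long (x -48 to +48), 76 mm wide, 40 mm high, walls and floor 3 mm (2 at the lip), open on top and in front (+x, a plain lip). It starts lying flat in the empty side of the wooden box, mouth to the box's +x.
- bowl_mid (a point): Same scoop: middle of the space in its bowl, 20 mm above scoop_bowl.
- pot_mid (a point): Same pot: middle of the space in it, 35 mm below the mouth point.
- lump_side (a point): Fixed pale wooden box, 286 mm (its x) by 220 mm (its y), 62 mm high, walls 8 mm, floor 8 mm thick, parted in two along its x; +x points away from the robot. This point: centre of the floor of the side that holds the glue lumps, inner size 270 mm (x) by 92 mm (y), walls 54 mm above this floor. The lumps lie in the far (+x) half; pushed against the far wall they may jam before the lip: back off, sway the scoop, push again.
- scoop_side (a point): Same box, same axes: centre of the floor of the scoop's side, inner size 270 mm (x) by 104 mm (y), 106 mm to the +y of the lump side; walls 54 mm above the floor.
- pot_mouth (a point): Open copper glue pot, fixed on a grey warmer; this point: centre of its mouth, at rim height (115 mm above the bench). Outer diameter at the rim 132 mm, inner 124 mm, 80 mm deep, inner diameter about 108 mm at the bottom. The warmer is 170 mm (x) by 214 mm (y), 30 mm high. Axis x points away from the robot.
- fork_mid (a point): Same warmer, same axes: point half-way between two dark steel forked posts that stand 85 mm to either side (+y and -y) of the pot, at the height of the fork bottoms (10 mm above the pot's rim). Each fork is open upward, 28 mm wide (in x) and 24 mm deep; the posts are 16 mm thick in y and 48 mm wide in x.
- bar_mid (a point): Loose brass brush-wiping bar 200 mm (its x) by 20 mm (y) by 14 mm (z), 0.22 kg; this point is its centre. It starts lying along two fixed cork blocks 40 mm high with an 82 mm gap under its middle (bottom of the gap 34 mm below the bar), between the box and the pot.
- lump0_mid (a point): A loose lump of dry amber glue, rounded, glassy and slippery, about 34 mm across and 25 mm high, 18 g; this point is its centre. Six alike.
- lump1_mid (a point): A loose lump of dry amber glue, rounded, glassy and slippery, about 34 mm across and 25 mm high, 18 g; this point is its centre.
- lump2_mid (a point): A loose lump of dry amber glue, rounded, glassy and slippery, about 34 mm across and 25 mm high, 18 g; this point is its centre.
- lump3_mid (a point): A loose lump of dry amber glue, rounded, glassy and slippery, about 34 mm across and 25 mm high, 18 g; this point is its centre.
- lump4_mid (a point): A loose lump of dry amber glue, rounded, glassy and slippery, about 34 mm across and 25 mm high, 18 g; this point is its centre.
- lump5_mid (a point): A loose lump of dry amber glue, rounded, glassy and slippery, about 34 mm across and 25 mm high, 18 g; this point is its centre.
- varnish: Amber jar with a black cap, 120 mm high, 60 mm wide; a bystander, to be left alone. Origin: centre of its underside.
- plane: Small steel block plane 150 x 50 mm, about 50 mm high; a bystander, to be left alone. Origin: centre of its underside.
- gouge: Screwdriver lying on the bench; a bystander, to be left alone. Origin: centre of its underside.
Not all that is in view belongs to the job. Of the things shaped like the part that bears bar_mid, the brass one is meant.

How it is judged:
On the way, in this order (a step that is already met when the one before it is completed fails the run):
1. at least three lumps lie in the scoop, lifted clear of the box (z of scoop_bowl in the frame of lump_side above 0.06 m and (distance between each of lump0_mid, lump1_mid, lump2_mid and bowl_mid below 0.055 m or distance between each of lump3_mid, lump4_mid, lump5_mid and bowl_mid below 0.055 m or ((distance between each of lump0_mid, lump1_mid and bowl_mid below 0.055 m or distance between each of lump0_mid, lump2_mid and bowl_mid below 0.055 m or distance between each of lump1_mid, lump2_mid and bowl_mid below 0.055 m) and distance between any of lump3_mid, lump4_mid, lump5_mid and bowl_mid below 0.055 m) or (distance between any of lump0_mid, lump1_mid, lump2_mid and bowl_mid below 0.055 m and (distance between each of lump3_mid, lump4_mid and bowl_mid below 0.055 m or distance between each of lump3_mid, lump5_mid and bowl_mid below 0.055 m or distance between each of lump4_mid, lump5_mid and bowl_mid below 0.055 m)))), for 0.2 s.
2. at least three lumps are in the pot ((distance between each of lump0_mid, lump1_mid, lump2_mid and pot_mid below 0.062 m or distance between each of lump3_mid, lump4_mid, lump5_mid and pot_mid below 0.062 m or ((distance between each of lump0_mid, lump1_mid and pot_mid below 0.062 m or distance between each of lump0_mid, lump2_mid and pot_mid below 0.062 m or distance between each of lump1_mid, lump2_mid and pot_mid below 0.062 m) and distance between any of lump3_mid, lump4_mid, lump5_mid and pot_mid below 0.062 m) or (distance between any of lump0_mid, lump1_mid, lump2_mid and pot_mid below 0.062 m and (distance between each of lump3_mid, lump4_mid and pot_mid below 0.062 m or distance between each of lump3_mid, lump5_mid and pot_mid below 0.062 m or distance between each of lump4_mid, lump5_mid and pot_mid below 0.062 m)))), for 0.2 s.
At the end, for the whole second after the job is handed in: At least three lumps in the pot below its rim, the others in their side of the box; scoop flat (7 degrees) on the floor of its side; bar on the bottoms of both forks, centred within 14 mm along its length and square within 7 degrees; all at rest ((distance between each of lump0_mid, lump1_mid, lump2_mid and pot_mid below 0.062 m or distance between each of lump3_mid, lump4_mid, lump5_mid and pot_mid below 0.062 m or ((distance between each of lump0_mid, lump1_mid and pot_mid below 0.062 m or distance between each of lump0_mid, lump2_mid and pot_mid below 0.062 m or distance between each of lump1_mid, lump2_mid and pot_mid below 0.062 m) and distance between any of lump3_mid, lump4_mid, lump5_mid and pot_mid below 0.062 m) or (distance between any of lump0_mid, lump1_mid, lump2_mid and pot_mid below 0.062 m and (distance between each of lump3_mid, lump4_mid and pot_mid below 0.062 m or distance between each of lump3_mid, lump5_mid and pot_mid below 0.062 m or distance between each of lump4_mid, lump5_mid and pot_mid below 0.062 m))) and (distance between lump0_mid and pot_mid below 0.062 m or (x of lump0_mid in the frame of lump_side between -0.137 and 0.137 m and y of lump0_mid in the frame of lump_side between -0.048 and 0.048 m and z of lump0_mid in the frame of lump_side between 0 and 0.05 m)) and (distance between lump1_mid and pot_mid below 0.062 m or (x of lump1_mid in the frame of lump_side between -0.137 and 0.137 m and y of lump1_mid in the frame of lump_side between -0.048 and 0.048 m and z of lump1_mid in the frame of lump_side between 0 and 0.05 m)) and (distance between lump2_mid and pot_mid below 0.062 m or (x of lump2_mid in the frame of lump_side between -0.137 and 0.137 m and y of lump2_mid in the frame of lump_side between -0.048 and 0.048 m and z of lump2_mid in the frame of lump_side between 0 and 0.05 m)) and (distance between lump3_mid and pot_mid below 0.062 m or (x of lump3_mid in the frame of lump_side between -0.137 and 0.137 m and y of lump3_mid in the frame of lump_side between -0.048 and 0.048 m and z of lump3_mid in the frame of lump_side between 0 and 0.05 m)) and (distance between lump4_mid and pot_mid below 0.062 m or (x of lump4_mid in the frame of lump_side between -0.137 and 0.137 m and y of lump4_mid in the frame of lump_side between -0.048 and 0.048 m and z of lump4_mid in the frame of lump_side between 0 and 0.05 m)) and (distance between lump5_mid and pot_mid below 0.062 m or (x of lump5_mid in the frame of lump_side between -0.137 and 0.137 m and y of lump5_mid in the frame of lump_side between -0.048 and 0.048 m and z of lump5_mid in the frame of lump_side between 0 and 0.05 m)) and x of scoop_bowl in the frame of scoop_side between -0.092 and 0.092 m and y of scoop_bowl in the frame of scoop_side between -0.02 and 0.02 m and z of scoop_bowl in the frame of scoop_side between -0.006 and 0.006 m and angle between scoop_bowl's own z axis and vertical below 0.12 rad and x of bar_mid in the frame of fork_mid between -0.01 and 0.01 m and y of bar_mid in the frame of fork_mid between -0.014 and 0.014 m and z of bar_mid in the frame of fork_mid between -0.012 and 0.012 m and z of bar_mid in the frame of fork_mid above 0.003 m and angle between the x axis of bar_mid and the y axis of fork_mid, either way round below 0.12 rad and linear speed of each of scoop, bar below 0.02 m/s and linear speed of each of lump0, lump1, lump2, lump3, lump4, lump5 below 0.03 m/s); the robot touches nothing.
It fails at once if the gripper touches a lump (contact force between the fingers and lump0 above 1 N or contact force between the fingers and lump1 above 1 N or contact force between the fingers and lump2 above 1 N or contact force between the fingers and lump3 above 1 N or contact force between the fingers and lump4 above 1 N or contact force between the fingers and lump5 above 1 N).
It fails at once if a bystander is moved by more than 30 mm (distance of any of varnish, plane, gouge from where it was at the start of the episode above 0.03 m).
It also fails if it takes over 72 s, if anything falls off the work surface, if the arm or the gripper's body presses on something with over 40 N, if the wrist force passes 120 N, or if a joint passes its speed limit or range.

ROBOT

A 7-joint arm with a two-finger parallel gripper is mounted at the origin on the work surface. World frame = base frame: x ahead of the robot, y to its left, z up, the work surface at z = 0. Lengths are in m, angles in rad, forces in N, time in s.
With the tool pointing down it reaches from about 0.35 to 0.9 m from the base axis. Payload 8.1 kg.
Tool frame: the origin (TCP) lies midway between the tips of the shut fingers; the grasp point (between the pads) lies arm.grasp_offset behind it (arm.grasp_offset is the distance from the TCP to the grasp point, in m); z points along the fingers, y is the line along which they close (so a half turn about z gives the same grasp; the last joint's range is limited). The gripper opens to 92 mm and grips with 3 to 60 N. Pads are 19 mm wide; open, the fingers measure 130 mm over their backs; the gripper's body (75 mm by 190 mm) begins 47 mm behind the grasp point.
Start: joints at [1.12, 0.434, 0.025, 1.573, -0.012, 1.134, -0.075], TCP at [0.213, -0.588, 0.227] pointing down, gripper open.
Joint ranges: [-2.62, 2.62], [-0.44, 2.09], [-1.27, 1.32], [0.08, 2.57], [-1.32, 4.46], [0.12, 2], [-2.74, 2.74]. Speed limits (rad/s): [2.22, 2.22, 3.01, 3.01, 3.14, 3.14, 3.14].

INTERFACE

Orientations are given as a rotation vector (axis times angle).
In Python, from cell import observe, imaging, arm gives the robot as it stands.
- The arm moves only by the tool apply_moves, never from a script. Its argument "commands" is a list of rows, each a list of 5 numbers: the opening in per cent of the stroke, from 0 (shut) to 100 (fully open), then the shift along the world's x, y, z in units of 0.06 m (1.0 is 0.06 m), then the turn about the world's z in units of 0.5 rad (1.0 is 0.5 rad). A call has 1 to 12 rows; each row shifts and turns the commanded pose from where the row before left it; what a row does not reach is not made up. A row lasts 1/8 s, in which the tool goes at most 62.5 mm and 10.7 degrees, less where a joint would pass 70% of its speed; a pose out of reach is approached as far as the arm can. A call with a number of a shift or a turn outside -1 to 1 is refused whole. A call with a gripper value outside its range is refused whole. The fingers move at their own pace and stop on an object; "newtons" is the grip in N (left out, the last holds). Time passes only in rows, so rows that do not move let the fingers close. It gives the time, the measured TCP pose, the force, the opening and the grip force at its end, in the units of the state.
- observe(): the state, without advancing time (a new reading comes with each control period).
- imaging.get_image(name): name is "side" or "top" or "wrist"; returns (picture, depth): 400x640x3 uint8, red, green, blue; 400x640 float32, m along the optical axis (not along the pixel's ray), 0 where there is no reading.
- imaging.camera_params(name): a dict with "camera_matrix" (3x3 intrinsics, pixels), "origin" and "rotation" of the camera in the world; the wrist camera has in their place "tool_from_camera" (4x4, takes a point from camera to tool coordinates, whose origin is the TCP and whose axes are the flange's). Camera axes: x right, y up, looking along -z (the intrinsics and any distortion apply to the point x, -y, -z); pixel columns grow to the right and rows downward; lengths in m; the calibration is good to about 2 mm. The wrist camera is an equidistant fisheye: a pixel r from the principal point sees the ray r / f radians off the axis. A picture is of the moment at which its call begins: read the wrist's pose just before it. camera_params takes no time and is no camera call.
- arm.sign_off(): hands the job in; it is judged then, once.
The state is a dict: "clock": time; "joints": joint angles; "dq": joint speeds; "joint_efforts": joint torques, N m; "position": TCP position; "ee_rot": TCP orientation; "force": force on the tool from outside, world axes, zero at the start; "ft_torque": the same for the moment, N m; "width": opening from 0.0 (shut) to 1.0 (fully open); "gripper_force": force on a finger pad.
Only numpy, scipy, OpenCV 4.12 (cv2) and the standard library are available. Lean on these libraries where they do the work, as an engineer would, in place of code of your own. Each camera call takes 0.05 s, during which the arm holds its last target. There are 200 camera calls.

## Working session

There is one attempt and no reset: what is moved stays moved. The work goes in short steps, Python scripts to look and compute and a tool call to move; the robot and the scene stay as the last step left them, time stands still between calls to the robot, and variables do not carry over. Pictures are saved under pics/ and viewed, at most 10 in all, crops included, and the job is handed in when it is done.

Besides the shell and the picture viewer there is one more tool, called after ">>>" as name([rows], argument=value, ...), one row to a line, values as JSON. apply_moves: Moves the arm, as the interface text tells. Its arguments: {"type":"object","properties":{"commands":{"type":"array"},"newtons":{"type":"number"}},"required":["commands"]}

```bash
ls; mkdir -p pics; python3 - <<'E'
from cell import observe, imaging, arm
import cv2, numpy as np
s=observe(); print(s, arm.grasp_offset)
for n in ("top","side"):
    p,d=imaging.get_image(n); np.savez(n+"0.npz",p=p,d=d)
    cv2.imwrite(f"pics/{n}0.png",p[:,:,::-1]); print(n,imaging.camera_params(n))
print(imaging.camera_params("wrist"))
E
```

```text
pics
{'clock': 0.0, 'joints': array([ 1.12040683,  0.43518528,  0.02496971,  1.57406829, -0.01157955,
        1.13398539, -0.07509896]), 'dq': array([-2.32140540e-04, -3.78549803e-04, -7.94930985e-05,  6.93834693e-04,
        3.38439354e-04, -2.61943602e-03, -2.94737401e-04]), 'joint_efforts': array([-4.65454450e-04, -6.67853236e+01,  9.85095575e-01, -3.14464545e+01,
       -6.04363508e-02,  4.28093970e-02,  1.41577357e-04]), 'position': array([ 0.21278881, -0.58714001,  0.2259795 ]), 'ee_rot': array([-3.09280469e+00, -5.43219415e-01,  6.42995201e-04]), 'force': array([ 0.18429418, -0.89259506,  0.5290367 ]), 'ft_torque': array([ 0.07250995,  0.00223677, -0.00486435]), 'gripper_force': 0.0, 'width': 1.0018297969639296} 0.0188
top {'camera_matrix': array([[443.69734668,   0.        , 311.94934338],
       [  0.        , 443.69734668, 201.12746751],
       [  0.        ,   0.        ,   1.        ]]), 'origin': array([ 0.3316101 , -0.00141006,  1.39667354]), 'rotation': array([ 0.15251899, -0.1311781 , -1.58043757])}
side {'camera_matrix': array([[388.98554109,   0.        , 322.5320955 ],
       [  0.        , 388.98554109, 199.24308667],
       [  0.        ,   0.        ,   1.        ]]), 'origin': array([-0.03509526,  0.6391094 ,  0.95879157]), 'rotation': array([ 0.36385857, -0.95574605, -2.21858625])}
{'camera_matrix': array([[309.70691629,   0.        , 320.01100272],
       [  0.        , 309.70691629, 200.85866809],
       [  0.        ,   0.        ,   1.        ]]), 'tool_from_camera': array([[-2.02521246e-04,  9.60666642e-01,  2.77704089e-01,
         7.45079091e-02],
       [ 9.99999939e-01,  2.73334290e-04, -2.16280217e-04,
        -7.39006920e-04],
       [-2.83679239e-04,  2.77704029e-01, -9.60666639e-01,
        -1.57561706e-01],
       [ 0.00000000e+00,  0.00000000e+00,  0.00000000e+00,
         1.00000000e+00]])}
```

View pics/top0.png

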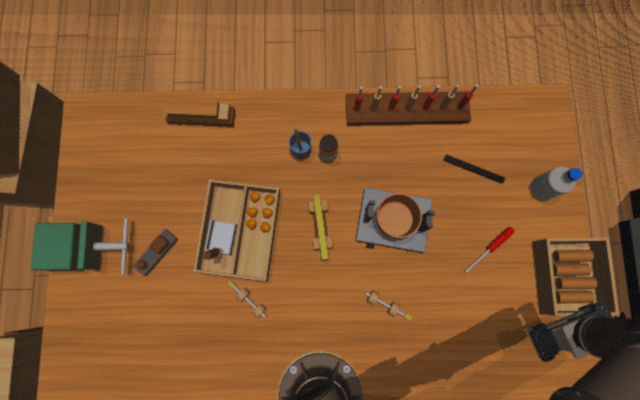

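View pics/side0.png

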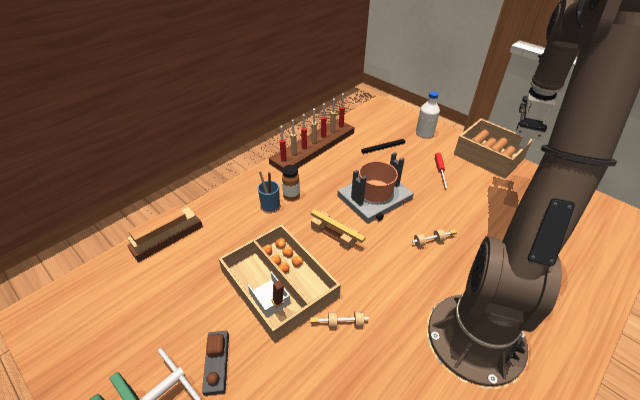

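```bash
cat > h.py <<'E'
import numpy as np, cv2
from scipy.spatial.transform import Rotation as R
from cell import observe, imaging, arm
def cloud(n,p=None,d=None):
    c=imaging.camera_params(n)
    if p is None: p,d=imaging.get_image(n)
    K=c["camera_matrix"]; v,u=np.mgrid[:400,:640]
    X=np.stack([(u-K[0,2])/K[0,0]*d,-(v-K[1,2])/K[1,1]*d,-d],-1)
    W=X@R.from_rotvec(c["rotation"]).as_matrix().T+c["origin"]
    W[d==0]=np.nan
    return p,W
def ortho(p,W,x0,x1,y0,y1,s=0.001):
    # nearest-point metric picture: up=+x,left=+y
    m=(W[...,0]>x0)&(W[...,0]<x1)&(W[...,1]>y0)&(W[...,1]<y1)
    return m
E
python3 - <<'E'
from h import *
for n in("top","side"):
    f=np.load(n+"0.npz"); p,W=cloud(n,f['p'],f['d'])
    hsv=cv2.cvtColor(p,cv2.COLOR_RGB2HSV); x,y,z=W[...,0],W[...,1],W[...,2]
    def box(x0,x1,y0,y1,z0,z1): return (x>x0)&(x<x1)&(y>y0)&(y<y1)&(z>z0)&(z<z1)
    print(n,"table z",np.nanmedian(z[box(.3,.8,-.2,.5,-.03,.03)]))
    if n=="top":
        print("boxcorners/px:",[W[v,u].round(3) for v,u in((216,398),(230,318),(240,222),(254,213))])
    def rect(m,l):
        P=W[m][:,:2]*1000
        if len(P)<5: print(l,len(P));return
        r=cv2.minAreaRect(P.astype(np.float32)); print(l,len(P),np.round(r[0],1),np.round(r[1],1),round(r[2],2),"zmed",W[m][:,2].mean().round(4),W[m][:,2].max().round(4))
    rect(box(.3,.7,.05,.45,.052,.068),"boxrim")
    rect(box(.3,.75,-.5,-.05,.108,.122),"potrim")
    rect(box(.3,.75,-.5,-.05,.130,.17),"forks")
    rect(box(.3,.75,-.5,-.05,.02,.04),"warmer")
    br=(hsv[...,0]>18)&(hsv[...,0]<34)&(hsv[...,1]>150)
    rect(box(.3,.75,-.2,.15,.035,.07)&br,"bar")
    sc=box(.35,.65,.1,.4,.075,.15); rect(sc,"handle")
    br2=(hsv[...,1]<60)&(hsv[...,2]>120)&box(.3,.7,.05,.45,.0,.06); rect(br2,"scoop grey")
    lm=(hsv[...,0]<18)&(hsv[...,1]>190)&(hsv[...,2]>120)&box(.3,.7,.05,.45,.012,.06)
    k,L,st,ce=cv2.connectedComponentsWithStats(lm.astype(np.uint8),connectivity=4)
    for i in range(1,k):
        if st[i,4]>8: print("lump",st[i,4],ce[i].round(),W[L==i].mean(0).round(3),W[L==i][:,2].max().round(3))
E
```

```text
top table z -2.993931662809146e-06
boxcorners/px: [array([ 0.529, -0.25 ,  0.032]), array([ 0.487, -0.002,  0.051]), array([0.465, 0.3  , 0.01 ]), array([0.414, 0.3  , 0.123])]
boxrim 1263 [492.8 247. ] [221.3 286.2] 82.17 zmed 0.0601 0.0677
potrim 310 [ 581.7 -160.8] [378.8 131.1] 50.99 zmed 0.1146 0.1219
forks 115 [ 520.  -237.6] [186.8  49.1] 79.1 zmed 0.1447 0.1539
warmer 2759 [ 561.4 -296.8] [439.8 396.1] 14.1 zmed 0.0304 0.04
bar 420 [498.1  -9.1] [198.5  21.6] 6.85 zmed 0.0523 0.0639
handle 81 [414.9 309.5] [19.7 35.3] 75.64 zmed 0.1182 0.1498
scoop grey 646 [415.4 301.6] [223.  105.8] 3.89 zmed 0.0152 0.0573
lump 52 [254. 196.] [0.599 0.198 0.03 ] 0.037
lump 50 [269. 199.] [0.591 0.15  0.029] 0.035
lump 51 [251. 211.] [0.551 0.206 0.029] 0.036
lump 48 [266. 212.] [0.547 0.158 0.029] 0.035
lump 51 [251. 223.] [0.513 0.207 0.029] 0.036
lump 52 [265. 227.] [0.503 0.163 0.029] 0.037
side table z 5.713422079034469e-05
boxrim 1569 [493.8 247.3] [220.8 288.8] 82.09 zmed 0.0598 0.0673
potrim 268 [ 579.9 -161.3] [378.4 134.2] 51.89 zmed 0.1136 0.1219
forks 131 [ 518.9 -237.9] [190.1  52.8] 79.86 zmed 0.1413 0.1508
warmer 1128 [ 537.8 -204.2] [431.6 215.7] 15.89 zmed 0.0288 0.04
bar 0
handle 145 [412.1 311.7] [20.9 28.4] 78.23 zmed 0.1178 0.1498
scoop grey 495 [425.  293.4] [105.7 241.4] 89.18 zmed 0.018 0.0514
lump 15 [269. 251.] [0.587 0.199 0.026] 0.029
lump 21 [288. 254.] [0.538 0.166 0.026] 0.031
lump 14 [278. 261.] [0.539 0.205 0.026] 0.034
lump 20 [296. 263.] [0.495 0.175 0.026] 0.029
lump 21 [286. 269.] [0.502 0.209 0.027] 0.032
```

>>> apply_moves([
  [100,0.6,0.5,0.3,0],
  [100,0.6,0.7,0.3,0],
  [100,0.6,0.8,0.3,-0.1],
  [100,0.6,0.8,0.2,-0.1],
  [100,0.5,0.8,0.2,-0.1],
  [100,0.4,0.8,0,-0.1],
  [100,0,0.8,0,-0.1],
  [100,0,0.8,0,-0.1],
  [100,0,0.8,0,-0.1],
  [100,0,0.8,0,-0.1],
  [100,0,0.8,0,-0.1],
  [100,0,0.8,0,-0.07],
], newtons=60)

```text
clock: 1.6
position: [0.4105, -0.0342, 0.3046]
ee_rot: [3.134, -0.218, -0.0]
force: [2.1, 0.3, -0.1]
width: 0.996
gripper_force: 0.0
```

>>> apply_moves([
  [100,0,0.8,0,0],
  [100,0,0.8,0,0],
  [100,0,0.8,0,0],
  [100,0,0.8,0,0],
  [100,0,0.8,0,0],
  [100,0,0.7,0,0],
  [100,0,0.4,0,0],
  [100,0,0,0,0],
  [100,0,0,0,0],
])

```text
clock: 2.72
position: [0.411, 0.2693, 0.3044]
ee_rot: [3.133, -0.216, -0.001]
force: [-0.2, -0.2, -0.3]
width: 1.004
gripper_force: 0.0
```

```bash
cat >> h.py <<'E'
def wcloud():
    s=observe(); p,d=imaging.get_image("wrist"); c=imaging.camera_params("wrist"); K=c["camera_matrix"]
    v,u=np.mgrid[:400,:640]; a=(u-K[0,2])/K[0,0]; b=(v-K[1,2])/K[1,1]; r=np.hypot(a,b)+1e-9
    # unit ray with z fwd 1 (depth along axis)
    t=np.tan(np.clip(r,0,1.5)); X=np.stack([a/r*t*d,-b/r*t*d,-d],-1)
    T=c["tool_from_camera"]; X=X@T[:3,:3].T+T[:3,3]
    W=X@R.from_rotvec(s["ee_rot"]).as_matrix().T+s["position"]; W[d==0]=np.nan
    return p,W
E
python3 - <<'E'
from h import *
p,W=wcloud(); np.savez("w0.npz",p=p,W=W)
cv2.imwrite("pics/w0.png",p[:,:,::-1])
th=-7.83*np.pi/180; ex=np.array([np.cos(th),np.sin(th)]); ey=np.array([-ex[1],ex[0]])
S=np.array([.5003,.2966])
q=(W[...,:2]-S); a=q@ex; b=q@ey; z=W[...,2]
print("table",np.nanmedian(z[(z<.004)]))
for h0,h1 in((.11,.125),(.125,.14),(.14,.147),(.147,.16)):
    m=(abs(a)<.14)&(abs(b)<.06)&(z>h0)&(z<h1); print(h0,m.sum(),[ (round(float(np.percentile(k[m],q)),4)) for k in(a,b) for q in(2,50,98)])
hsv=cv2.cvtColor(p,cv2.COLOR_RGB2HSV)
m=(abs(a)<.13)&(abs(b)<.048)&(hsv[...,1]<70)&(z<.055)&(z>.007)
r=cv2.minAreaRect((np.stack([a,b],-1)[m]*1000).astype(np.float32)); print("bowl in side frame",r,m.sum())
rim=(z>.055)&(z<.067)&(abs(a)<.17)&(b>-.19)&(b<.08)
r=cv2.minAreaRect((np.stack([a,b],-1)[rim]*1000).astype(np.float32)); print("boxrim in side frame (expect 0,-50)",r,rim.sum())
E
```

```text
table -0.0005948722491821434
0.11 97 [-0.0906, -0.0748, -0.0733, -0.0084, -0.001, 0.0102]
0.125 109 [-0.0948, -0.0776, -0.0756, -0.0085, -0.0025, 0.01]
0.14 63 [-0.0974, -0.0793, -0.0777, -0.0075, 0.0003, 0.0112]
0.147 365 [-0.1, -0.0886, -0.0798, -0.0069, 0.002, 0.0116]
bowl in side frame ((-27.733896255493164, 3.2923240661621094), (85.04891204833984, 104.38969421386719), 87.66422271728516) 3795
boxrim in side frame (expect 0,-50) ((1.30206298828125, -50.863426208496094), (221.42208862304688, 285.8797912597656), 89.9892807006836) 6179
```

View pics/w0.png

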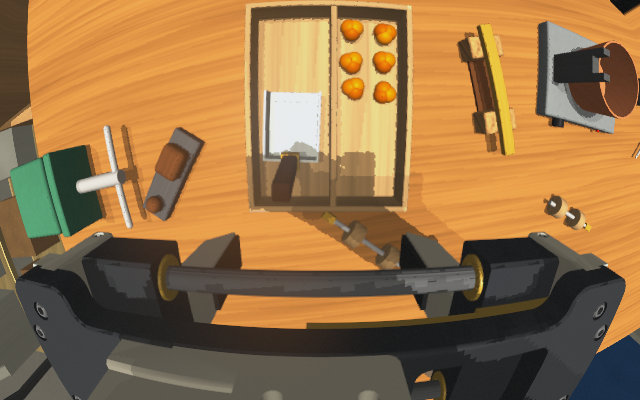

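>>> apply_moves([
  [100,0.12,0.68,-0.6,0],
  [100,0,0,-0.8,0],
  [100,0,0,-0.8,0],
  [100,0,0,-0.8,0],
  [100,0,0,-0.35,0],
  [100,0,0,-0.14,0],
  [0,0,0,0,0],
  [0,0,0,0,0],
  [0,0,0,0,0],
  [0,0,0,0,0],
  [0,0,0,0,0],
], newtons=60)

```text
clock: 4.15
position: [0.4182, 0.3111, 0.0955]
ee_rot: [-3.134, 0.216, -0.0]
force: [-0.2, -0.3, -0.2]
width: 0.507
gripper_force: 0.0
```

>>> apply_moves([
  [0,0,0,0,0],
  [0,0,0,0,0],
  [0,0,0,0,0],
  [0,0,0,0,0],
  [0,0,0,0,0],
  [0,0,0,0,0],
])

```text
clock: 4.9
position: [0.4181, 0.311, 0.0952]
ee_rot: [3.134, -0.215, -0.0]
force: [-0.3, 0.6, -1.7]
width: 0.212
gripper_force: 59.8
```

>>> apply_moves([
  [0,0,0,0.4,0],
  [0,0,0,0.6,0],
  [0,0,0,0.4,0],
  [0,-0.2,-0.4,0,0],
  [0,-0.25,-0.5,0,0],
  [0,-0.25,-0.5,0,0],
  [0,-0.15,-0.32,0,0],
  [0,0,0,-0.4,0],
  [0,0,0,-0.4,0],
  [0,0,0,-0.3,0],
  [0,0,0,-0.2,0],
  [0,0,0,-0.07,0],
])

```text
clock: 6.4
position: [0.3669, 0.2078, 0.0967]
ee_rot: [3.134, -0.215, -0.001]
force: [-0.3, -0.5, -1.2]
width: 0.216
gripper_force: 59.8
```

>>> apply_moves([
  [0,0,0,-0.02,0],
  [0,0,0,0,0],
])

```text
clock: 6.65
position: [0.3674, 0.2081, 0.0963]
ee_rot: [-3.134, 0.215, -0.001]
force: [-0.2, -0.5, -0.8]
width: 0.211
gripper_force: 59.8
```

>>> apply_moves([
  [0,0,0,-0.02,0],
  [0,0.248,-0.034,0,0],
  [0,0.248,-0.034,0,0],
  [0,0.248,-0.034,0,0],
  [0,0.198,-0.027,0,0],
  [0,0.198,-0.027,0,0],
  [0,0.198,-0.027,0,0],
  [0,0.198,-0.027,0,0],
])

```text
clock: 7.65
position: [0.4586, 0.1957, 0.095]
ee_rot: [3.134, -0.215, -0.004]
force: [-15.2, 2.4, 16.6]
width: 0.214
gripper_force: 59.9
```

```bash
cat >> h.py <<'E'
th=-7.83*np.pi/180; ex=np.array([np.cos(th),np.sin(th)]); ey=np.array([-ex[1],ex[0]])
L=np.array([.4859,.1916]); S=np.array([.5003,.2966])
def look(name,scale=1):
    p,W=wcloud(); np.savez(name+".npz",p=p,W=W)
    cv2.imwrite(f"pics/{name}.png",p[:,:,::-1])
    s=observe(); q=s["position"][:2]-L; print("tcp side a,b,z",q@ex,q@ey,s["position"][2],"clock",s["clock"])
    hsv=cv2.cvtColor(p,cv2.COLOR_RGB2HSV)
    m=(hsv[...,0]<18)&(hsv[...,1]>190)&(hsv[...,2]>100)
    a=(W[...,:2]-L)@ex; b=(W[...,:2]-L)@ey; z=W[...,2]
    m&=(z>.012)
    k,Lb,st,ce=cv2.connectedComponentsWithStats(m.astype(np.uint8),connectivity=4)
    for i in range(1,k):
        if st[i,4]>25: M=Lb==i; print("lump",st[i,4],ce[i].round(),np.nanmean(a[M]).round(3),np.nanmean(b[M]).round(3),np.nanmax(z[M]).round(3))
    return p,W
E
python3 -c "
from h import *
look('w1')"
```

```text
tcp side a,b,z -0.025368237197609545 0.0003045165589411404 0.09499916826808391 clock 7.7
lump 35 [293.   3.] 0.134 0.021 0.029
lump 1765 [293.  40.] 0.1 0.02 0.041
lump 2126 [356.  50.] 0.093 -0.024 0.042
lump 376 [300.  86.] 0.066 0.014 0.043
```

View pics/w1.png

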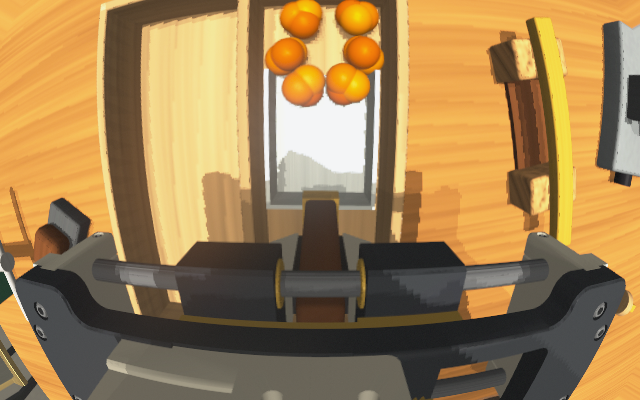

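>>> apply_moves([
  [0,-0.198,0.027,0,0],
  [0,0.011,0.079,0,0],
  [0,0.198,-0.027,0,0],
  [0,0.099,-0.014,0,0],
  [0,0.028,-0.165,0,0],
  [0,0.099,-0.014,0,0],
  [0,0.072,0.151,0,0],
  [0,0.099,-0.014,0,0],
  [0,0.039,-0.086,0,0],
  [0,0,0,0,0],
])

```text
clock: 8.95
position: [0.4723, 0.1956, 0.0955]
ee_rot: [3.132, -0.205, -0.029]
force: [-53.5, 8.2, 54.2]
width: 0.22
gripper_force: 59.9
```

```bash
python3 -c "
from h import *
look('w2')"
```

```text
tcp side a,b,z -0.014041906893785245 0.0020748591281237396 0.09547609421467346 clock 9.0
lump 32 [318.  14.] 0.134 0.005 0.029
lump 4223 [329.  61.] 0.098 -0.003 0.041
```

View pics/w2.png

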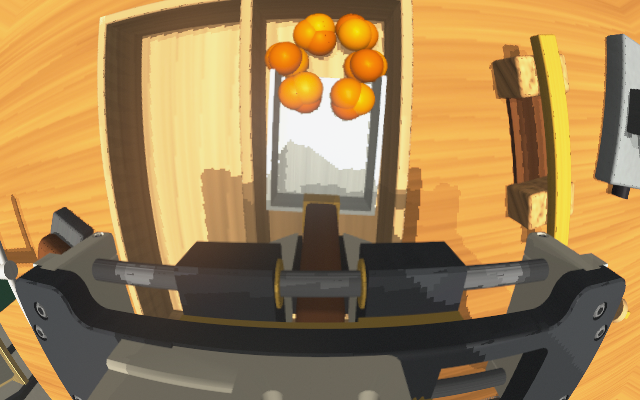

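>>> apply_moves([
  [0,-0.198,0.027,0,0],
  [0,-0.198,0.027,0,0],
  [0,-0.198,0.027,0,0],
  [0,-0.098,0.014,0,0],
  [0,0,0,0,0],
])

```text
clock: 9.62
position: [0.4444, 0.1972, 0.0947]
ee_rot: [3.134, -0.215, 0.0]
force: [0.2, -0.2, -2.9]
width: 0.219
gripper_force: 59.2
```

```bash
cat >> h.py <<'E'
def tilt(p,W):
    hsv=cv2.cvtColor(p,cv2.COLOR_RGB2HSV); s=observe()
    t=(s["position"][:2]-L); a=(W[...,:2]-L)@ex-t@ex; b=(W[...,:2]-L)@ey-t@ey; z=W[...,2]
    m=(hsv[...,1]<70)&(hsv[...,2]>100)&(abs(b)<.030)&(a>.015)&(a<.11)
    zz=z[m]; print("bowl floor z pct",np.nanpercentile(zz-s["position"][2],[5,50,95]).round(4),m.sum())
    m&=(abs(z-np.nanmedian(zz))<.008)
    A=np.c_[a[m],b[m],np.ones(m.sum())]; c=np.linalg.lstsq(A,z[m],rcond=None)[0]; print("slopes a,b,z0",c.round(4))
E
python3 -c "
from h import *
p,W=look('w3'); tilt(p,W)
f=np.load('w1.npz')
print(observe()['force'])"
```

```text
tcp side a,b,z -0.041410520640964295 -8.777893791872713e-05 0.09471631802274022 clock 9.675
lump 1721 [294.  20.] 0.102 0.018 0.041
lump 1494 [359.  27.] 0.097 -0.027 0.041
lump 647 [301.  69.] 0.064 0.014 0.036
lump 582 [343.  86.] 0.052 -0.016 0.037
bowl floor z pct [-0.0843  0.1097  0.1188] 16377
slopes a,b,z0 [-0.3782 -0.0214  0.2174]
[ 0.13278508 -0.92294865 -1.14350787]
```

View pics/w3.png

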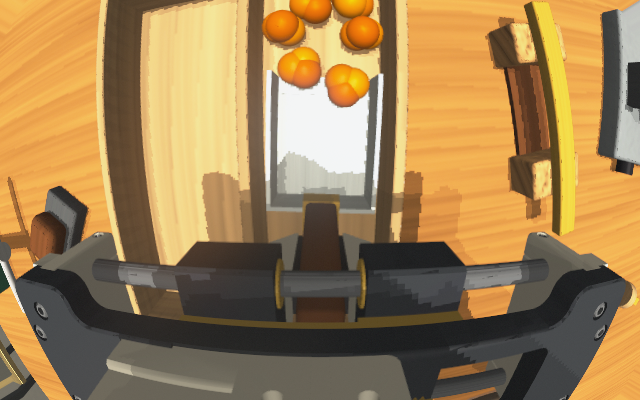

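>>> apply_moves([
  [0,0.014,0.099,0,0],
  [0,0.198,-0.027,0,0],
  [0,0.148,-0.02,0,0],
  [0,0.099,-0.014,0,0],
])

```text
clock: 10.18
position: [0.4697, 0.1999, 0.0945]
ee_rot: [3.133, -0.216, -0.009]
force: [-26.1, 3.3, 24.3]
width: 0.217
gripper_force: 59.4
```

>>> apply_moves([
  [0,0.079,-0.011,0,0],
])

```text
clock: 10.3
position: [0.4702, 0.1999, 0.0948]
ee_rot: [3.132, -0.212, -0.018]
force: [-42.2, 3.0, 41.7]
width: 0.219
gripper_force: 59.4
```

>>> apply_moves([
  [0,0.079,-0.011,0,0],
])

```text
clock: 10.42
position: [0.4708, 0.1999, 0.0952]
ee_rot: [3.13, -0.209, -0.026]
force: [-57.4, 1.7, 62.1]
width: 0.217
gripper_force: 59.9
```

```bash
python3 -c "
from h import *
p,W=look('w4')"
```

```text
tcp side a,b,z -0.016082650376974 0.006136385436603866 0.09531457724103606 clock 10.475
lump 4009 [335.  56.] 0.1 -0.004 0.041
lump 514 [304.  93.] 0.072 0.018 0.037
```

View pics/w4.png

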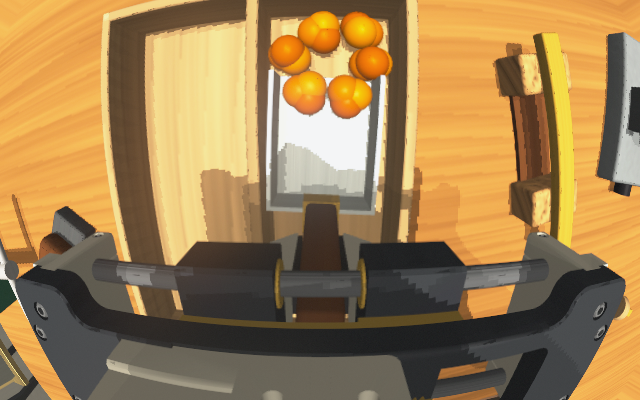

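>>> apply_moves([
  [0,-0.198,0.027,0,0],
  [0,-0.297,0.041,0,0],
  [0,-0.03,-0.218,0,0],
  [0,0,0,0,0],
  [0,0.198,-0.027,0,0],
  [0,0.099,-0.014,0,0],
  [0,0.099,-0.014,0,0],
])

```text
clock: 11.35
position: [0.4706, 0.1866, 0.0946]
ee_rot: [3.133, -0.213, -0.01]
force: [-30.0, 1.7, 31.2]
width: 0.211
gripper_force: 59.9
```

>>> apply_moves([
  [0,0.099,-0.014,0,0],
])

```text
clock: 11.48
position: [0.4722, 0.1864, 0.0951]
ee_rot: [3.131, -0.21, -0.019]
force: [-49.0, 2.6, 53.5]
width: 0.218
gripper_force: 59.9
```

>>> apply_moves([
  [0,0.099,-0.014,0,0],
])

```text
clock: 11.6
position: [0.4741, 0.1862, 0.0955]
ee_rot: [3.13, -0.207, -0.028]
force: [-58.2, 2.2, 64.8]
width: 0.215
gripper_force: 60.0
```

```bash
python3 -c "
from h import *
p,W=look('w5')"
```

```text
tcp side a,b,z -0.010599656315524045 -0.006991071116073402 0.0955425228837247 clock 11.65
lump 3396 [314.  54.] 0.105 -0.002 0.041
lump 583 [303.  91.] 0.078 0.006 0.037
lump 543 [342. 109.] 0.066 -0.022 0.039
```

View pics/w5.png

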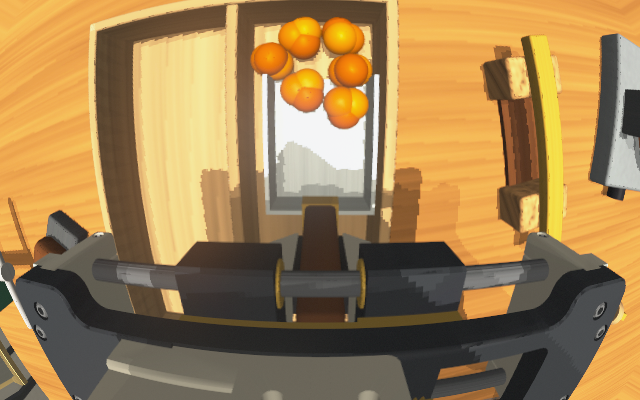

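>>> apply_moves([
  [0,-0.198,0.027,0,0],
  [0,-0.248,0.034,0,0],
  [0,0.032,0.233,0,0],
  [0,0.148,-0.02,0,0],
  [0,0.148,-0.02,0,0],
  [0,0.148,-0.02,0,0],
])

```text
clock: 12.4
position: [0.4751, 0.2004, 0.095]
ee_rot: [3.129, -0.207, -0.031]
force: [-61.2, -1.0, 58.3]
width: 0.215
gripper_force: 59.9
```

>>> apply_moves([
  [0,0.079,-0.011,0,0],
])

```text
clock: 12.52
position: [0.4786, 0.2, 0.0949]
ee_rot: [3.129, -0.205, -0.033]
force: [-61.9, -0.6, 57.8]
width: 0.211
gripper_force: 59.9
```

>>> apply_moves([
  [0,-0.198,0.027,0,0],
  [0,-0.248,0.034,0,0],
  [0,-0.032,-0.233,0,0],
  [0,0.148,-0.02,0,0],
  [0,0.148,-0.02,0,0],
  [0,0.148,-0.02,0,0],
  [0,0.079,-0.011,0,0],
])

```text
clock: 13.4
position: [0.4918, 0.1836, 0.0942]
ee_rot: [3.133, -0.213, -0.011]
force: [-26.1, 3.4, 24.0]
width: 0.217
gripper_force: 60.0
```

```bash
python3 -c "
from h import *
p,W=look('w6')
a=(W[...,:2]-L)@ex; b=(W[...,:2]-L)@ey; z=W[...,2]
# lump tops -> grid map of a,b for colour points
hsv=cv2.cvtColor(p,cv2.COLOR_RGB2HSV)
m=(hsv[...,0]<18)&(hsv[...,1]>190)&(hsv[...,2]>100)&(z>.012)
H=np.full((20,24),0)
for A,B,Z in zip(a[m],b[m],z[m]):
    i=int((.14-A)/.005); j=int((.06-B)/.005)
    if 0<=i<20 and 0<=j<24: H[i,j]=max(H[i,j],int(Z*1000))
for i in range(20): print('%4d'%(140-5*i-2), ''.join('%3d'%v if v else '  .' for v in H[i]))
"
```

```text
tcp side a,b,z 0.006977565869999168 -0.006978215720316892 0.09432769136547306 clock 13.45
lump 3884 [312.  80.] 0.105 -0.001 0.042
lump 519 [332. 134.] 0.067 -0.015 0.038
 138   .  .  .  .  .  .  .  .  .  .  . 20  .  .  .  .  .  . 20 22 15  .  .  .
 133   .  .  .  .  .  .  .  .  . 30 32 30 27 27 27 28 35 37 36 34 30 12  .  .
 128   .  .  .  . 26 28 30  . 28 31  .  .  .  . 26 36 34  . 37 35 34 28  .  .
 123   .  .  . 27 34 37 37 36 29 32  .  .  .  . 27 37  .  .  .  . 35 31  .  .
 118   .  .  . 33 37 40 39 38 33 31 32 34 33 30 28 36  .  .  . 38 36 31  .  .
 113   .  .  . 33 38 40 39 39 36 29 32 33 33 30 24 36 38 37 38 38 32  .  .  .
 108   .  .  . 26 37 39 39 38 34 28 30 32 31 27 28 30 33 35 31 30  .  .  .  .
 103   .  .  .  . 34 35 37 36 28 30 29 28 29  . 31 35 37 37 35 28  .  .  .  .
  98   .  .  .  .  .  . 26 29 31 31  .  . 30 28 35 39 40 40 38 34 28  .  .  .
  93   .  .  .  .  .  .  . 32 32  .  .  .  . 30 35 39 40 40 40 35  .  .  .  .
  88   .  .  .  .  .  .  . 32 33 35 36 36 33 30 32 38 40 41 40 33  .  .  .  .
  83   .  .  .  .  .  .  . 30 33 35 37 37 34 30 32 37 38 38 36  .  .  .  .  .
  78   .  .  .  .  .  .  .  .  . 35 35 35 33 36 36 35 34 34 32  .  .  .  .  .
  73   .  .  .  .  .  .  .  .  .  .  .  . 34 37  .  .  .  . 33  .  .  .  .  .
  68   .  .  .  .  .  .  .  .  .  .  .  . 34 37 37  .  .  . 35  .  .  .  .  .
  63   .  .  .  .  .  .  .  .  .  .  .  .  . 36 37 37  . 37 34  .  .  .  .  .
  58   .  .  .  .  .  .  .  .  .  .  .  .  . 34 36 37 36 35  .  .  .  .  .  .
  53   .  .  .  .  .  .  .  .  .  .  .  .  .  . 33 33 32  .  .  .  .  .  .  .
  48   .  .  .  .  .  .  .  .  .  .  .  .  .  .  .  .  .  .  .  .  .  .  .  .
  43   .  .  .  .  .  .  .  .  .  .  .  .  .  .  .  .  .  .  .  .  .  .  .  .
```

>>> apply_moves([
  [0,-0.05,0.007,0,0],
  [0,0,0,0.05,0],
  [0,0,0,0.1,0],
  [0,0,0,0.15,0],
  [0,0,0,0.2,0],
  [0,0,0,0.25,0],
  [0,0,0,0.25,0],
  [0,0,0,0.2,0],
  [0,0,0,0.1,0],
  [0,0,0,0,0],
])

```text
clock: 14.7
position: [0.4922, 0.1835, 0.1731]
ee_rot: [-3.134, 0.216, -0.001]
force: [-0.4, 0.6, -2.1]
width: 0.214
gripper_force: 60.0
```

```bash
python3 -c "
from h import *
p,W=look('w7'); tilt(p,W)"
```

```text
tcp side a,b,z 0.007062650400585275 -0.007421547478731661 0.1725751297977687 clock 14.75
lump 1828 [307.  87.] 0.107 0.004 0.117
lump 713 [338. 128.] 0.072 -0.02 0.118
bowl floor z pct [-0.0832 -0.081   0.1187] 6887
slopes a,b,z0 [-0.031   0.0067  0.0925]
```

View pics/w7.png

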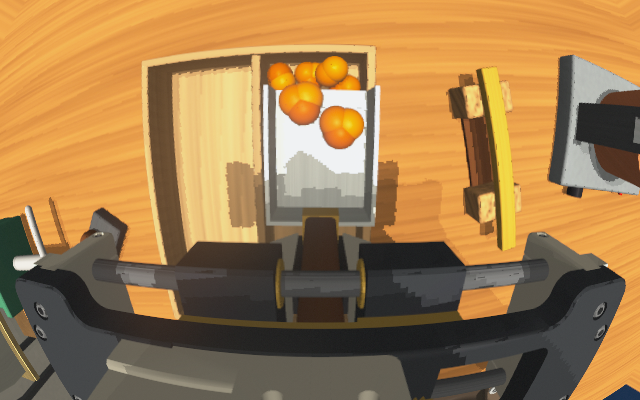

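>>> apply_moves([
  [0,-0.099,0.014,0,0],
  [0,-0.19,0.05,0,0],
  [0,-0.19,0.06,0,0],
  [0,-0.14,0.07,0,0],
  [0,-0.09,0.03,-0.05,0],
  [0,0,0,-0.15,0],
  [0,0,0,-0.25,0],
  [0,0,0,-0.3,0],
  [0,0,0,-0.25,0],
  [0,0,0,-0.15,0],
  [0,0,0,-0.1,0],
  [0,0,0,-0.05,0],
])

```text
clock: 16.25
position: [0.4495, 0.1969, 0.0945]
ee_rot: [-3.134, 0.216, -0.0]
force: [0.4, -0.2, -1.4]
width: 0.213
gripper_force: 60.0
```

```bash
cat >> h.py <<'E'
def grid(W,p,hi=.145,n=22):
    a=(W[...,:2]-L)@ex; b=(W[...,:2]-L)@ey; z=W[...,2]
    hsv=cv2.cvtColor(p,cv2.COLOR_RGB2HSV)
    m=(hsv[...,0]<18)&(hsv[...,1]>190)&(hsv[...,2]>100)&(z>.012)
    H=np.full((n,22),0)
    for A,B,Z in zip(a[m],b[m],z[m]):
        i=int((hi-A)/.005); j=int((.055-B)/.005)
        if 0<=i<n and 0<=j<22: H[i,j]=max(H[i,j],int(Z*1000))
    for i in range(n): print('%4d'%(hi*1000-5*i-2), ''.join('%3d'%v if v else '  .' for v in H[i]))
E
python3 -c "
from h import *
p,W=look('w8'); tilt(p,W); grid(W,p); print(observe()['force'])"
```

```text
tcp side a,b,z -0.03680351071081185 0.0002630445685692561 0.09439664902504095 clock 16.3
lump 2450 [329.  18.] 0.108 -0.006 0.055
lump 613 [300. 103.] 0.045 0.015 0.038
lump 596 [339. 128.] 0.028 -0.012 0.038
bowl floor z pct [-0.0829  0.1115  0.1191] 14116
slopes a,b,z0 [-0.6197 -0.0445  0.2245]
 143   .  .  .  .  .  .  .  .  .  .  .  .  .  .  .  .  .  .  .  .  .  .
 138   .  .  .  .  .  .  .  .  .  .  .  .  .  .  .  .  .  .  .  .  .  .
 133   .  .  .  .  .  .  .  .  .  .  .  .  .  .  .  .  .  .  .  .  .  .
 128   .  .  .  .  .  .  .  .  .  .  .  .  .  .  .  .  .  .  .  .  .  .
 123   .  . 36 39 39 38 35 31 32  .  .  .  .  .  .  .  .  .  .  .  .  .
 118   .  . 36 39 39 37 33 34 32 32 33 48 50  .  . 51 52 40 34 30  .  .
 113   .  . 34 35  .  . 35 35 32 33 32 49 52 53 54 54 53 34 34 33 27  .
 108   .  . 29 35 36  . 36 34 29 33 32 31 50 50 50 47 34  . 35 34 27  .
 103   .  .  . 33 36 35 36  . 24 27 29 27  . 25 31 34 33 34 34 32 26  .
  98   .  .  .  .  .  .  .  .  .  .  .  .  .  . 30 31 32  .  . 28 23  .
  93   .  .  .  .  .  .  .  .  .  .  .  .  .  .  . 27 28 29 29 28  .  .
  88   .  .  .  .  .  .  .  .  .  .  .  .  .  .  .  . 25 26 24  .  .  .
  83   .  .  .  .  .  .  .  .  .  .  .  .  .  .  .  .  .  .  .  .  .  .
  78   .  .  .  .  .  .  .  .  .  .  .  .  .  .  .  .  .  .  .  .  .  .
  73   .  .  .  .  .  .  .  .  .  .  .  .  .  .  .  .  .  .  .  .  .  .
  68   .  .  .  .  .  .  .  .  .  .  .  .  .  .  .  .  .  .  .  .  .  .
  63   .  .  .  .  .  .  .  . 28 30  .  .  .  .  .  .  .  .  .  .  .  .
  58   .  .  .  .  . 30 33 33 31 31 31  .  .  .  .  .  .  .  .  .  .  .
  53   .  .  .  .  . 34 34  .  .  . 31 30  .  .  .  .  .  .  .  .  .  .
  48   .  .  .  .  . 34 34 36 36 36 34 30  .  .  .  .  .  .  .  .  .  .
  43   .  .  .  .  . 34 35 37 38 37 35 31 34 34 32 31  .  .  .  .  .  .
  38   .  .  .  .  .  . 35 37 37 36 34 34 35 35 34 32 32  .  .  .  .  .
[-0.28491517 -0.40483105 -2.49260654]
```

>>> apply_moves([
  [0,0.08,-0.122,-0.01,0],
  [0,0.198,-0.027,0,0],
  [0,0.198,-0.027,0,0],
  [0,0.148,-0.02,0,0],
  [0,0.099,-0.014,0,0],
  [0,0.099,-0.014,0,0],
])

```text
clock: 17.05
position: [0.4961, 0.1836, 0.0938]
ee_rot: [3.133, -0.214, -0.008]
force: [-23.1, 1.0, 22.5]
width: 0.214
gripper_force: 59.9
```

```bash
cat >> h.py <<'E'
def lip(p,W):
    hsv=cv2.cvtColor(p,cv2.COLOR_RGB2HSV); s=observe(); z=W[...,2]
    a=(W[...,:2]-L)@ex; b=(W[...,:2]-L)@ey
    m=(hsv[...,1]<60)&(hsv[...,2]>70)&(a>-.06)&(a<.14)&(abs(b)<.048)&(z<s["position"][2]-.03)&(z>s["position"][2]-.095)
    print("bowl a/b ext",np.percentile(a[m],[.5,99.5]).round(4),np.percentile(b[m],[.5,99.5]).round(4))
E
python3 -c "
from h import *
p,W=look('w9'); lip(p,W);grid(W,p)
f=np.load('w7.npz'); lip(f['p'],f['W'])"
```

```text
tcp side a,b,z 0.011121576406974717 -0.006457302379700007 0.09391726675147707 clock 17.1
lump 2184 [308.  68.] 0.117 0.002 0.058
lump 551 [297. 109.] 0.088 0.009 0.037
lump 558 [336. 129.] 0.075 -0.018 0.037
bowl a/b ext [0.0094 0.1035] [-0.0465  0.0317]
 143   .  .  .  .  .  .  .  .  .  .  .  .  .  .  .  .  .  .  .  .  .  .
 138   . 12  .  . 31 30  .  . 20  .  . 27 44  .  . 42 26  .  .  .  .  .
 133   .  . 33 37 37 36 34 25 30 31 30 54 55 56 56 55  .  .  .  .  .  .
 128   .  . 36 39 39 38 35 28 31 33 52 55  .  .  . 55 52 30 29  .  .  .
 123   .  . 36 39 38 38 35 34 31  . 53 58  .  .  . 58 53 29 30 25  .  .
 118   .  . 34 37  .  .  . 34 31 32 53 56 57  .  . 57 51  . 31 26  .  .
 113   .  . 31 34  .  . 34 35 30 33 51 55 57 58 57 56 33  .  . 28  .  .
 108   .  .  . 36 35 36 35  . 27 31 32 50 50 51 32 33 33  .  . 27  .  .
 103   .  .  .  .  .  .  . 32 32 30 31 29  .  . 30 31 30 27 29 25  .  .
  98   .  .  .  .  .  . 32 34  .  .  . 32 31  .  .  . 26 26 24  .  .  .
  93   .  .  .  .  .  . 33 33 36  .  . 32 31  . 29  .  .  .  .  .  .  .
  88   .  .  .  .  .  . 32 35 36 36 36 33 32 33 33 32 30 31  .  .  .  .
  83   .  .  .  .  .  .  . 34 36 37 36 33 34 35  .  .  . 30 30  .  .  .
  78   .  .  .  .  .  .  . 32 35 35 34  . 34 35 36 35 35  . 31  .  .  .
  73   .  .  .  .  .  .  .  .  .  .  .  . 32 36 37 36 35 33 31  .  .  .
  68   .  .  .  .  .  .  .  .  .  .  .  .  . 35 36 36 35 31  .  .  .  .
  63   .  .  .  .  .  .  .  .  .  .  .  .  .  . 34 35 33  .  .  .  .  .
  58   .  .  .  .  .  .  .  .  .  .  .  .  .  .  .  .  .  .  .  .  .  .
  53   .  .  .  .  .  .  .  .  .  .  .  .  .  .  .  .  .  .  .  .  .  .
  48   .  .  .  .  .  .  .  .  .  .  .  .  .  .  .  .  .  .  .  .  .  .
  43   .  .  .  .  .  .  .  .  .  .  .  .  .  .  .  .  .  .  .  .  .  .
  38   .  .  .  .  .  .  .  .  .  .  .  .  .  .  .  .  .  .  .  .  .  .
bowl a/b ext [-0.04    0.1095] [-0.0472  0.0461]
```

>>> apply_moves([
  [0,-0.198,0.027,0,0],
  [0,-0.148,0.02,0,0],
  [0,0.032,0.233,0,0],
  [0,0.198,-0.027,0,0],
  [0,0.148,-0.02,0,0],
  [0,0.099,-0.014,0,0],
  [0,0.099,-0.014,0,0],
])

```text
clock: 17.98
position: [0.5004, 0.197, 0.0945]
ee_rot: [3.128, -0.207, -0.03]
force: [-53.9, -4.7, 54.6]
width: 0.214
gripper_force: 59.9
```

>>> apply_moves([
  [0,-0.198,0.027,0,0],
  [0,-0.148,0.02,0,0],
  [0,-0.032,-0.233,0,0],
  [0,0.198,-0.027,0,0],
  [0,0.148,-0.02,0,0],
  [0,0.099,-0.014,0,0],
])

```text
clock: 18.73
position: [0.5031, 0.1806, 0.0942]
ee_rot: [3.126, -0.208, -0.035]
force: [-65.8, -7.2, 64.0]
width: 0.216
gripper_force: 59.9
```

```bash
python3 -c "
from h import *
p,W=look('w10'); lip(p,W);grid(W,p)"
```

```text
tcp side a,b,z 0.01888635250941879 -0.008516875825416301 0.09420492279789516 clock 18.775
lump 2054 [305.  75.] 0.119 0.002 0.057
lump 606 [295. 119.] 0.088 0.009 0.037
lump 562 [334. 135.] 0.077 -0.018 0.039
bowl a/b ext [0.0117 0.1051] [-0.0465  0.03  ]
 143   .  .  .  .  .  .  .  .  .  .  .  .  .  .  .  .  .  .  .  .  .  .
 138   .  .  . 29 32 29  .  .  . 25  .  . 35 44 45  .  . 17  .  .  .  .
 133   .  . 33 36 36 36 32 25 30 30 30 52 55 55 54 53 31 29 28  .  .  .
 128   .  . 36 39 38 38 35 30 30  . 48 56 54  . 56 56 46 29 30  .  .  .
 123   .  . 35 39 38  . 33 33 30  . 51 56  .  .  . 57 52 32 30 26  .  .
 118   .  . 35 35  .  .  . 35 32 32 51 57 55  .  . 57 51  .  . 27  .  .
 113   .  . 33 36  .  . 35 34 31 32 51 55 57 57 57 55 33  .  . 27  .  .
 108   .  .  . 35 36 36 35  . 28 31 31 51 51 52 30 32 32 28 27 28  .  .
 103   .  .  .  .  .  . 27 31 34 32 31 31  .  .  . 27 25 24 26  .  .  .
  98   .  .  .  .  .  . 32 33  .  .  . 32 32  .  .  .  .  .  .  .  .  .
  93   .  .  .  .  .  . 33 33  .  .  .  . 32 31 32 32 31 29  .  .  .  .
  88   .  .  .  .  .  . 31 35 36 37 36 34 32 35 34 33 31 29 30  .  .  .
  83   .  .  .  .  .  .  . 34 36 36 36 33 32 35  .  .  .  . 30  .  .  .
  78   .  .  .  .  .  .  . 33 35 36 34  . 32 35 36 36  .  . 31  .  .  .
  73   .  .  .  .  .  .  .  .  .  .  .  .  . 35 38 38 38 33 31  .  .  .
  68   .  .  .  .  .  .  .  .  .  .  .  .  . 34 36 37 36 32  .  .  .  .
  63   .  .  .  .  .  .  .  .  .  .  .  .  .  . 33 33 32  .  .  .  .  .
  58   .  .  .  .  .  .  .  .  .  .  .  .  .  .  .  .  .  .  .  .  .  .
  53   .  .  .  .  .  .  .  .  .  .  .  .  .  .  .  .  .  .  .  .  .  .
  48   .  .  .  .  .  .  .  .  .  .  .  .  .  .  .  .  .  .  .  .  .  .
  43   .  .  .  .  .  .  .  .  .  .  .  .  .  .  .  .  .  .  .  .  .  .
  38   .  .  .  .  .  .  .  .  .  .  .  .  .  .  .  .  .  .  .  .  .  .
```

View pics/w10.png

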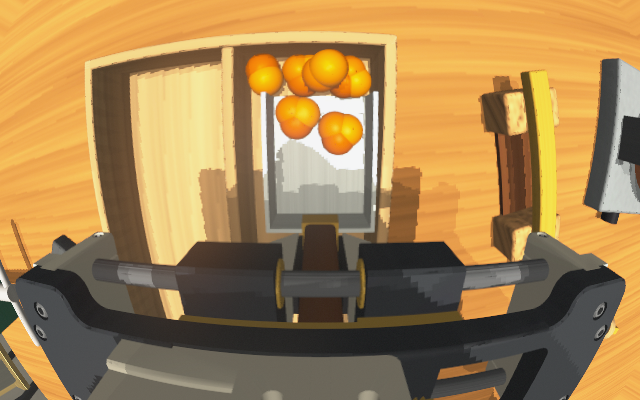

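>>> apply_moves([
  [0,-0.099,0.014,0,0],
  [0,0.03,-0.004,0.1,0],
  [0,0.03,-0.004,0.1,0],
  [0,0.03,-0.004,0.1,0],
  [0,0.03,-0.004,0.1,0],
  [0,0.05,-0.007,0.1,0],
])

```text
clock: 19.52
position: [0.518, 0.1804, 0.1229]
ee_rot: [3.133, -0.214, -0.011]
force: [-8.7, 1.2, -1.7]
width: 0.209
gripper_force: 59.9
```

```bash
python3 -c "
from h import *
p,W=look('w11'); lip(p,W);grid(W,p)"
```

```text
tcp side a,b,z 0.03410762849032502 -0.006479124750392831 0.12372008968996578 clock 19.575
lump 2402 [306. 107.] 0.112 0.004 0.065
lump 589 [332. 152.] 0.079 -0.015 0.06
bowl a/b ext [0.0129 0.1081] [-0.0464  0.0336]
 143   .  .  .  .  .  .  .  .  .  .  .  .  .  .  .  .  .  .  .  .  .  .
 138   .  .  .  . 36 36  .  . 23 22  .  . 43  . 29 29 32 30  .  .  .  .
 133   .  . 37 42 43 42 39 27 30 30 27 57 60 60 57 52 36 35 32  .  .  .
 128   .  . 41 44 44 44 43 30 30  . 54 62 61 62 62 56  . 35 36  .  .  .
 123   .  . 44 44  .  . 44 45 34 54 63 63  .  . 63 63 41  . 36 37  .  .
 118   .  . 46  .  .  . 45 45 34 54 63  .  .  . 63 63 41  .  . 37  .  .
 113   .  . 44 48  . 46 47 40 34 55 64 64  .  . 64 61 41  . 39 37  .  .
 108   .  .  .  . 47 47 49 51 51 49 56 63 64 65 62 39 40 38 38  .  .  .
 103   .  .  .  .  . 46 52 51  .  .  . 50  .  .  .  .  .  .  .  .  .  .
  98   .  .  .  .  . 46 53 56 57 56  . 51  .  .  .  .  .  .  .  .  .  .
  93   .  .  .  .  .  . 54 57 58 57 55 52 55 54 55 53 53 50  .  .  .  .
  88   .  .  .  .  .  . 53 58 58 58 55 52 55 54 52  .  . 52  .  .  .  .
  83   .  .  .  .  .  .  . 55 56 57 53 53 55  . 58 59  . 54  .  .  .  .
  78   .  .  .  .  .  .  .  .  .  .  . 52 57 59 58 59  . 54  .  .  .  .
  73   .  .  .  .  .  .  .  .  .  .  .  . 56 59 60 60 58 53  .  .  .  .
  68   .  .  .  .  .  .  .  .  .  .  .  .  . 58 58 57 53  .  .  .  .  .
  63   .  .  .  .  .  .  .  .  .  .  .  .  .  . 53  .  .  .  .  .  .  .
  58   .  .  .  .  .  .  .  .  .  .  .  .  .  .  .  .  .  .  .  .  .  .
  53   .  .  .  .  .  .  .  .  .  .  .  .  .  .  .  .  .  .  .  .  .  .
  48   .  .  .  .  .  .  .  .  .  .  .  .  .  .  .  .  .  .  .  .  .  .
  43   .  .  .  .  .  .  .  .  .  .  .  .  .  .  .  .  .  .  .  .  .  .
  38   .  .  .  .  .  .  .  .  .  .  .  .  .  .  .  .  .  .  .  .  .  .
```

```bash
cat >> h.py <<'E'
def prof(p,W):
    hsv=cv2.cvtColor(p,cv2.COLOR_RGB2HSV); s=observe(); z=W[...,2]
    t=s["position"]; ta=(t[:2]-L)@ex; tb=(t[:2]-L)@ey
    a=(W[...,:2]-L)@ex-ta; b=(W[...,:2]-L)@ey-tb
    m=(hsv[...,1]<60)&(hsv[...,2]>60)&(z>t[2]-.12)&(z<t[2]-.02)
    for nm,mm in(("side walls",(abs(b)>.033)&(abs(b)<.041)),("middle",(abs(b)<.025))):
        print(nm); 
        for A in np.arange(-.03,.12,.01):
            k=m&mm&(a>=A)&(a<A+.01)
            if k.sum()>8: print("  a-tcp %.3f z-tcp max %.4f med %.4f min %.4f n %d"%(A+.005,np.percentile(z[k],97)-t[2],np.median(z[k])-t[2],np.percentile(z[k],3)-t[2],k.sum()))
E
python3 -c "
from h import *
f=np.load('w11.npz'); prof(f['p'],f['W'])"
```

```text
side walls
  a-tcp -0.025 z-tcp max -0.0684 med -0.0779 min -0.0804 n 17
  a-tcp -0.015 z-tcp max -0.0426 med -0.0602 min -0.0810 n 301
  a-tcp -0.005 z-tcp max -0.0434 med -0.0576 min -0.0830 n 371
  a-tcp 0.005 z-tcp max -0.0450 med -0.0602 min -0.0845 n 377
  a-tcp 0.015 z-tcp max -0.0469 med -0.0605 min -0.0865 n 385
  a-tcp 0.025 z-tcp max -0.0485 med -0.0616 min -0.0882 n 405
  a-tcp 0.035 z-tcp max -0.0500 med -0.0649 min -0.0899 n 379
  a-tcp 0.045 z-tcp max -0.0516 med -0.0681 min -0.0915 n 341
  a-tcp 0.055 z-tcp max -0.0535 med -0.0638 min -0.0941 n 306
  a-tcp 0.065 z-tcp max -0.0549 med -0.0659 min -0.0964 n 237
  a-tcp 0.075 z-tcp max -0.0565 med -0.0583 min -0.1013 n 76
middle
  a-tcp -0.025 z-tcp max -0.0715 med -0.0790 min -0.0806 n 62
  a-tcp -0.015 z-tcp max -0.0717 med -0.0804 min -0.0818 n 718
  a-tcp -0.005 z-tcp max -0.0805 med -0.0820 min -0.0837 n 753
  a-tcp 0.005 z-tcp max -0.0821 med -0.0837 min -0.0853 n 779
  a-tcp 0.015 z-tcp max -0.0838 med -0.0855 min -0.0871 n 761
  a-tcp 0.025 z-tcp max -0.0854 med -0.0871 min -0.0886 n 732
  a-tcp 0.035 z-tcp max -0.0870 med -0.0888 min -0.0904 n 434
  a-tcp 0.045 z-tcp max -0.0750 med -0.0901 min -0.0916 n 174
  a-tcp 0.055 z-tcp max -0.0768 med -0.0933 min -0.0951 n 81
  a-tcp 0.065 z-tcp max -0.0930 med -0.0947 min -0.0963 n 393
  a-tcp 0.075 z-tcp max -0.0938 med -0.0957 min -0.1166 n 41
```

>>> apply_moves([
  [0,-0.099,0.014,0,0],
  [0,-0.198,0.027,0,0],
  [0,-0.248,0.06,0,0],
  [0,-0.248,0.08,0,0],
  [0,-0.148,0.03,0,0],
  [0,0,0,-0.2,0],
  [0,0,0,-0.2,0],
  [0,0,0,-0.08,0],
  [25,0,0,0,0],
  [40,0,0,0,0],
  [50,0,0,0,0],
  [60,0,0,0,0],
], newtons=10)

```text
clock: 21.08
position: [0.4646, 0.193, 0.0955]
ee_rot: [-3.134, 0.216, -0.001]
force: [0.4, -0.4, 0.7]
width: 0.525
gripper_force: 0.0
```

>>> apply_moves([
  [70,0,0,0.2,0],
  [80,0,0,0.5,0],
  [80,0,0,0.5,0],
  [80,0,0,0.2,0],
])

```text
clock: 21.58
position: [0.4652, 0.1936, 0.1816]
ee_rot: [-3.133, 0.215, -0.005]
force: [-0.3, 0.1, 0.0]
width: 0.801
gripper_force: 0.0
```

```bash
cat >> h.py <<'E'
def scoop(p,W):
    # handle top + bowl extents in lump_side frame
    hsv=cv2.cvtColor(p,cv2.COLOR_RGB2HSV); z=W[...,2]; a=(W[...,:2]-L)@ex; b=(W[...,:2]-L)@ey
    for z0,z1 in((.10,.12),(.12,.14),(.14,.165)):
        m=(abs(a)<.16)&(abs(b)<.04)&(z>z0)&(z<z1)
        if m.sum()>10: print("handle",z0,m.sum(),np.percentile(a[m],[2,50,98]).round(4),np.percentile(b[m],[2,50,98]).round(4),"zmax",np.percentile(z[m],98).round(4))
    m=(abs(a)<.13)&(abs(b)<.047)&(z>.0)&(z<.07)&(hsv[...,1]<60)&(hsv[...,2]>60)
    print("bowl a",np.percentile(a[m],[1,99]).round(4),"b",np.percentile(b[m],[1,99]).round(4))
    k=m&(z<.025); A=np.c_[a[k],b[k],np.ones(k.sum())]; c=np.linalg.lstsq(A,z[k],rcond=None)[0]; print("floor fit slope",c.round(4),k.sum())
E
python3 -c "
from h import *
p,W=look('w12'); scoop(p,W); grid(W,p,.145,26)"
```

```text
tcp side a,b,z -0.02055634332007076 -0.0007598843654282261 0.1820885242563533 clock 21.625
lump 2368 [321.  65.] 0.103 -0.001 0.054
handle 0.1 321 [-0.0407 -0.0382 -0.0362] [-0.0118 -0.0027  0.0069] zmax 0.1198
handle 0.12 385 [-0.0442 -0.0416 -0.0396] [-0.0119 -0.0025  0.0064] zmax 0.1396
handle 0.14 464 [-0.0493 -0.0453 -0.043 ] [-0.0123 -0.0031  0.0065] zmax 0.1538
bowl a [-0.0387  0.0559] b [-0.0384  0.0392]
floor fit slope [-0.0181  0.0036  0.0111] 6063
 143   .  .  .  .  .  .  .  .  .  .  .  .  .  .  .  .  .  .  .  .  .  .
 138   .  .  .  .  . 18  .  .  .  .  .  . 30 33 33 31 18  .  .  .  .  .
 133   .  . 28 32 34 34 30  . 29 30 28 25 45 47 48  .  .  .  .  .  .  .
 128   .  . 33 35 37 37 35 29 32 31 30 44 50 52 51 50 44 27  .  .  .  .
 123   .  . 36 36  .  . 35 31 31  .  . 50 52 53 53 51 51 31 29  .  .  .
 118   .  . 37  .  .  . 36 33 32 33 32 52 53  .  .  . 53 45 30 26  .  .
 113   .  . 36 36  .  . 38 32 32 33 45 53 53  .  .  . 53 46  . 28  .  .
 108   .  . 28 37 36 37 35 26 33 32 44 52 54 53 53 53 52  .  . 28  .  .
 103   .  .  .  . 22  .  .  . 27 30 30 47 49 51 51 50 49 29 2
[... 534 characters left out ...]
.  .  .  .  .  .  .  .  .  .  .  .  .  .  .  .  .  .
  58   .  .  .  .  .  .  .  .  .  .  .  .  .  .  .  .  .  .  .  .  .  .
  53   .  .  .  .  .  .  .  .  .  .  .  .  .  .  .  .  .  .  .  .  .  .
  48   .  .  .  .  .  .  .  .  .  .  .  .  .  .  .  .  .  .  .  .  .  .
  43   .  .  .  .  .  .  .  .  .  .  .  .  .  .  .  .  .  .  .  .  .  .
  38   .  .  .  .  .  .  .  .  .  .  .  .  .  .  .  .  .  .  .  .  .  .
  33   .  .  .  .  .  .  .  .  .  .  .  .  .  .  .  .  .  .  .  .  .  .
  28   .  .  .  .  .  .  .  .  .  .  .  .  .  .  .  .  .  .  .  .  .  .
  23   .  .  .  .  .  .  .  .  .  .  .  .  .  .  .  .  .  .  .  .  .  .
  18   .  .  .  .  .  .  .  .  .  .  .  .  .  .  .  .  .  .  .  .  .  .
```

>>> apply_moves([
  [80,-0.473,0.048,0,0],
  [80,0,0,-0.5,0],
  [50,0,0,-0.6,0],
  [40,0,0,-0.3,0],
  [20,0,0,-0.08,0],
  [0,0,0,0,0],
  [0,0,0,0,0],
  [0,0,0,0,0],
  [0,0,0,0,0],
  [0,0,0,0,0],
], newtons=60)

```text
clock: 22.88
position: [0.4362, 0.196, 0.091]
ee_rot: [-3.134, 0.216, -0.001]
force: [-1.3, -1.1, 6.3]
width: 0.215
gripper_force: 59.3
```

>>> apply_moves([
  [0,-0.01,-0.076,0.02,0],
  [0,0.148,-0.02,0,0],
  [0,0.198,-0.027,0,0],
  [0,0.148,-0.02,0,0],
  [0,0.148,-0.02,0,0],
  [0,0.079,-0.011,0,0],
])

```text
clock: 23.62
position: [0.4793, 0.1853, 0.0916]
ee_rot: [3.134, -0.216, -0.0]
force: [-0.6, -0.2, -1.9]
width: 0.216
gripper_force: 59.4
```

```bash
python3 -c "
from h import *
p,W=look('w13'); prof(p,W);grid(W,p,.145,18)"
```

```text
tcp side a,b,z -0.0053200326209015825 -0.0071453523254694255 0.0915781598643222 clock 23.675
lump 2401 [310.  47.] 0.115 0.0 0.054
lump 783 [288.  89.] 0.086 0.015 0.042
lump 740 [338.  97.] 0.08 -0.019 0.039
side walls
  a-tcp 0.005 z-tcp max -0.0433 med -0.0439 min -0.0446 n 12
  a-tcp 0.015 z-tcp max -0.0427 med -0.0530 min -0.0810 n 416
  a-tcp 0.025 z-tcp max -0.0425 med -0.0549 min -0.0812 n 399
  a-tcp 0.035 z-tcp max -0.0427 med -0.0562 min -0.0812 n 434
  a-tcp 0.045 z-tcp max -0.0425 med -0.0553 min -0.0813 n 425
  a-tcp 0.055 z-tcp max -0.0426 med -0.0534 min -0.0811 n 405
  a-tcp 0.065 z-tcp max -0.0426 med -0.0574 min -0.0814 n 372
  a-tcp 0.075 z-tcp max -0.0425 med -0.0565 min -0.0815 n 345
  a-tcp 0.085 z-tcp max -0.0426 med -0.0485 min -0.0808 n 283
  a-tcp 0.095 z-tcp max -0.0427 med -0.0446 min -0.0672 n 210
  a-tcp 0.105 z-tcp max -0.0425 med -0.0443 min -0.0772 n 96
middle
  a-tcp 0.005 z-tcp max -0.0426 med -0.0436 min -0.0440 n 28
  a-tcp 0.015 z-tcp max -0.0243 med -0.0750 min -0.0816 n 1163
  a-tcp 0.025 z-tcp max -0.0788 med -0.0804 min -0.0818 n 795
  a-tcp
[... 1082 characters left out ...]
3  . 28 29 27 29 28  . 46 47 47 30 30 28 28 25  .  .
  98   .  .  .  .  . 30 32 32 32 30 30  .  .  .  . 24 24 25 26  .  .  .
  93   .  .  .  .  . 32 36 37 37  . 31 29 29 32 34 33 33  .  .  .  .  .
  88   .  .  .  .  . 34 38 40 39 38 32 30 34 34 37 36 36 32  .  .  .  .
  83   .  .  .  .  . 35 40 41 40 39 35 32 35  . 37 38 37 34  .  .  .  .
  78   .  .  .  .  .  . 38 40 40 38  . 32 35 35 37 38 37 33  .  .  .  .
  73   .  .  .  .  .  .  . 36 36  .  .  . 34 34  . 37 35 30  .  .  .  .
  68   .  .  .  .  .  .  .  .  .  .  .  .  . 33 32 33 32  .  .  .  .  .
  63   .  .  .  .  .  .  .  .  .  .  .  .  .  . 33 32 28  .  .  .  .  .
  58   .  .  .  .  .  .  .  .  .  .  .  .  .  .  .  .  .  .  .  .  .  .
```

>>> apply_moves([
  [0,0.069,-0.01,0,0],
  [0,0.02,-0.003,0.06,0],
  [0,0.03,-0.004,0.08,0],
  [0,0.03,-0.004,0.08,0],
  [0,0.03,-0.004,0.08,0],
])

```text
clock: 24.3
position: [0.4861, 0.1839, 0.1091]
ee_rot: [3.132, -0.213, -0.009]
force: [-8.6, 0.7, -2.6]
width: 0.213
gripper_force: 60.0
```

```bash
python3 -c "
from h import *
p,W=look('w14'); prof(p,W);grid(W,p,.145,18)" | grep -v middle
```

```text
tcp side a,b,z 0.001570337019514826 -0.007504959875355462 0.10961268068251082 clock 24.35
lump 1824 [311.  55.] 0.118 -0.001 0.06
lump 469 [288.  99.] 0.086 0.015 0.053
lump 630 [344.  97.] 0.087 -0.024 0.052
side walls
  a-tcp 0.005 z-tcp max -0.0432 med -0.0444 min -0.0789 n 65
  a-tcp 0.015 z-tcp max -0.0434 med -0.0555 min -0.0820 n 434
  a-tcp 0.025 z-tcp max -0.0438 med -0.0563 min -0.0824 n 416
  a-tcp 0.035 z-tcp max -0.0439 med -0.0552 min -0.0824 n 414
  a-tcp 0.045 z-tcp max -0.0441 med -0.0557 min -0.0827 n 424
  a-tcp 0.055 z-tcp max -0.0444 med -0.0569 min -0.0830 n 440
  a-tcp 0.065 z-tcp max -0.0450 med -0.0556 min -0.0833 n 440
  a-tcp 0.075 z-tcp max -0.0450 med -0.0540 min -0.0828 n 394
  a-tcp 0.085 z-tcp max -0.0454 med -0.0534 min -0.0835 n 382
  a-tcp 0.095 z-tcp max -0.0454 med -0.0557 min -0.0851 n 418
  a-tcp 0.105 z-tcp max -0.0458 med -0.0555 min -0.0860 n 151
  a-tcp 0.005 z-tcp max -0.0433 med -0.0448 min -0.0795 n 170
  a-tcp 0.015 z-tcp max -0.0272 med -0.0808 min -0.0824 n 1127
  a-tcp 0.025 z-tcp max -0.0804 med -0.0816 min -0.0829 n 791
  a-tcp 0.03
[... 1078 characters left out ...]
.  .  .  .  .  .  .  . 54 53  .  .  .  .  .  .  .  .
  98   .  .  .  .  .  . 46 49 49 47 44  .  . 46 47 47 49 47  .  .  .  .
  93   .  .  .  .  .  . 50 49 48 49 46 46 46 49 49 51 51 50 46  .  .  .
  88   .  .  .  .  .  . 51 51 52  .  . 47 47 50  . 52 51 51 47  .  .  .
  83   .  .  .  .  .  . 50 52 52 49  . 49 47 51 50 51 52 51 47  .  .  .
  78   .  .  .  .  .  . 50 52 52 51 49 47  . 49 49  .  . 47 43  .  .  .
  73   .  .  .  .  .  .  . 51 50  .  .  .  .  . 49 48 49 47  .  .  .  .
  68   .  .  .  .  .  .  .  .  .  .  .  .  .  .  .  . 45  .  .  .  .  .
  63   .  .  .  .  .  .  .  .  .  .  .  .  .  .  .  .  .  .  .  .  .  .
  58   .  .  .  .  .  .  .  .  .  .  .  .  .  .  .  .  .  .  .  .  .  .
```

>>> apply_moves([
  [0,0.05,-0.007,0.06,0],
  [0,0.05,-0.007,0.06,0],
  [0,0.06,-0.008,0.06,0],
])

```text
clock: 24.72
position: [0.4954, 0.1826, 0.1198]
ee_rot: [3.132, -0.212, -0.01]
force: [-9.7, 0.2, -3.7]
width: 0.218
gripper_force: 60.0
```

>>> apply_moves([
  [0,0.06,-0.008,0.06,0],
  [0,0.06,-0.008,0,0],
])

```text
clock: 24.98
position: [0.5028, 0.1818, 0.1236]
ee_rot: [3.133, -0.212, -0.009]
force: [-8.9, 0.3, -1.6]
width: 0.215
gripper_force: 60.0
```

```bash
python3 -c "
from h import *
p,W=look('w15'); prof(p,W);grid(W,p,.145,18)" | grep -v -e "middle" -e "0.0[1-8]5 z-t"
```

```text
tcp side a,b,z 0.018491061948003304 -0.007424218378085241 0.12349994751556603 clock 25.025
lump 1862 [312.  79.] 0.119 -0.001 0.059
lump 641 [292. 123.] 0.085 0.013 0.058
lump 598 [341. 117.] 0.09 -0.023 0.056
side walls
  a-tcp -0.005 z-tcp max -0.0434 med -0.0608 min -0.0822 n 201
  a-tcp 0.005 z-tcp max -0.0441 med -0.0571 min -0.0838 n 372
  a-tcp 0.095 z-tcp max -0.0573 med -0.0590 min -0.0816 n 34
  a-tcp -0.005 z-tcp max -0.0436 med -0.0654 min -0.0826 n 621
  a-tcp 0.005 z-tcp max -0.0811 med -0.0827 min -0.0844 n 769
 143   .  .  .  .  .  .  .  .  .  .  .  .  .  .  .  .  .  .  .  .  .  .
 138   .  .  .  . 32 31  .  . 18 28 27 13 24 38 39 33 24 24  .  .  .  .
 133   .  . 33 37 39 38 35 30 34 34 34 33 53 55 55 54 30 30 28  .  .  .
 128   .  . 35 41 40 40 40 37 36  . 36 52 56 58 58 57 54 32 29 27  .  .
 123   .  . 39 41  .  . 39 40 39 41 40 54 58 59 59  . 56 53  . 29 27  .
 118   .  . 39 41  .  . 39 42 40 41 41 55 57 58  .  .  . 56  . 31 28  .
 113   .  . 37 42 43 40 41 40 40 41 41 57 56  .  .  . 57 55  . 31 27  .
 108   .  . 29 35 42 42 39  . 37 39 39 55 57 57 58 57 57 53 31 29  .  .
 103   .  .  .  .  .  .  . 51 50 48  .  . 53 54 54 54 49 47  .  .  .  .
  98   .  .  .  .  .  . 52 52 53 52 50  . 49 52 53 54 55 53 48  .  .  .
  93   .  .  .  .  .  . 53  .  .  . 51 51 53 54  . 56 56 55 50  .  .  .
  88   .  .  .  .  . 47 55 56 56  .  . 52 53 54  . 55 56 56 52  .  .  .
  83   .  .  .  .  .  . 55 57 58 56 53 52 52 53 52  .  . 52 48  .  .  .
  78   .  .  .  .  .  . 55 57 57 56 53 50  . 53 54  .  . 52  .  .  .  .
  73   .  .  .  .  .  . 52 54 55 53  .  .  .  . 53 53 53 52  .  .  .  .
  68   .  .  .  .  .  .  .  .  .  .  .  .  .  .  .  .  .  .  .  .  .  .
  63   .  .  .  .  .  .  .  .  .  .  .  .  .  .  .  .  .  .  .  .  .  .
  58   .  .  .  .  .  .  .  .  .  .  .  .  .  .  .  .  .  .  .  .  .  .
```

>>> apply_moves([
  [0,-0.099,0.014,0,0],
  [0,-0.148,0.02,0,0],
  [0,-0.148,0.02,-0.05,0],
  [0,-0.099,0.014,-0.1,0],
  [0,0,0,-0.13,0],
  [0,0,0,-0.13,0],
  [0,0,0,-0.1,0],
  [0,0,0,-0.03,0],
  [0,0,0,0,0],
])

```text
clock: 26.15
position: [0.4723, 0.187, 0.0925]
ee_rot: [3.133, -0.21, -0.008]
force: [-13.0, 0.1, 17.2]
width: 0.216
gripper_force: 60.0
```

```bash
python3 -c "
from h import *
p,W=look('w16'); prof(p,W);grid(W,p,.145,20)" | grep -v -e "middle" -e "0.0[2-8]5 z-t"
```

```text
tcp side a,b,z -0.011318409715797497 -0.00626979730544352 0.09240942823431711 clock 26.2
lump 1364 [288.  44.] 0.112 0.017 0.038
lump 1870 [336.  65.] 0.096 -0.017 0.041
lump 601 [291. 115.] 0.06 0.014 0.038
lump 676 [343. 111.] 0.063 -0.022 0.037
side walls
  a-tcp -0.005 z-tcp max -0.0395 med -0.0549 min -0.0776 n 107
  a-tcp 0.005 z-tcp max -0.0400 med -0.0516 min -0.0781 n 419
  a-tcp 0.015 z-tcp max -0.0401 med -0.0526 min -0.0788 n 409
  a-tcp 0.095 z-tcp max -0.0440 med -0.0459 min -0.0835 n 104
  a-tcp -0.005 z-tcp max -0.0396 med -0.0599 min -0.0783 n 434
  a-tcp 0.005 z-tcp max -0.0407 med -0.0775 min -0.0789 n 950
  a-tcp 0.015 z-tcp max -0.0768 med -0.0782 min -0.0795 n 783
  a-tcp 0.095 z-tcp max -0.0817 med -0.0835 min -0.0856 n 69
 143   .  .  .  .  .  .  .  .  .  .  .  .  .  .  .  .  .  .  .  .  .  .
 138   .  .  . 23 26 21  .  .  .  .  .  .  .  .  .  .  .  .  .  .  .  .
 133   .  . 26 31 32 30 27  .  .  .  .  .  .  .  .  .  .  .  .  .  .  .
 128   .  . 30 35  . 34 35  . 29 29 29 26  .  . 26 29 30 29 26  .  .  .
 123   .  . 36  .  .  . 35 30 30 31 29 27 28  . 29 30  .
[... 395 characters left out ...]
.  .  .  .  .  . 29 37 40 41 39 36 27  .  .  .  .  .
  88   .  .  .  .  .  .  .  .  .  . 29 38 40 39 40 38 26  .  .  .  .  .
  83   .  .  .  .  .  .  .  .  .  . 28 36 39 40 39 35 27  .  .  .  .  .
  78   .  .  .  .  .  .  . 31 30  .  . 29 36 36 36 28 25  .  .  .  .  .
  73   .  .  .  .  .  . 33 33 34 33 30  .  . 33 34 35 34 32  .  .  .  .
  68   .  .  .  .  . 29 34  .  . 33 32 32 34 33 33 37 37 35 30  .  .  .
  63   .  .  .  .  .  . 35 35 37  .  . 32 34 34  . 37 37 35 31  .  .  .
  58   .  .  .  .  .  . 35 37 37 36 33 33 33 35 35  . 36 34 29  .  .  .
  53   .  .  .  .  .  . 35 36 37 36 33  .  . 33 33  .  . 33  .  .  .  .
  48   .  .  .  .  .  . 34 35 35 34  .  .  .  . 34 33 33 32  .  .  .  .
```

>>> apply_moves([
  [0,0.099,-0.014,0,0],
  [0,0.148,-0.02,0,0],
  [0,0.079,-0.011,0,0],
])

```text
clock: 26.58
position: [0.4947, 0.1845, 0.0923]
ee_rot: [-3.134, 0.213, 0.003]
force: [-21.0, 3.1, 28.7]
width: 0.218
gripper_force: 60.0
```

```bash
python3 -c "
from h import *
p,W=look('w17'); prof(p,W);grid(W,p,.145,20)" | grep -v -e "middle" -e "0.0[2-8]5 z-t"
```

```text
tcp side a,b,z 0.00974753604830356 -0.0058602628293731255 0.09228213724199325 clock 26.625
lump 905 [353.  67.] 0.118 -0.028 0.037
lump 384 [269.  65.] 0.12 0.031 0.037
lump 1746 [317.  85.] 0.104 -0.003 0.043
lump 42 [274.  82.] 0.107 0.027 0.03
lump 601 [291. 120.] 0.08 0.015 0.038
lump 659 [348. 128.] 0.074 -0.025 0.038
side walls
  a-tcp 0.005 z-tcp max -0.0399 med -0.0530 min -0.0782 n 456
  a-tcp 0.015 z-tcp max -0.0403 med -0.0538 min -0.0787 n 402
  a-tcp 0.095 z-tcp max -0.0438 med -0.0487 min -0.0833 n 167
  a-tcp -0.005 z-tcp max -0.0399 med -0.0405 min -0.0784 n 38
  a-tcp 0.005 z-tcp max -0.0402 med -0.0771 min -0.0789 n 1203
  a-tcp 0.015 z-tcp max -0.0769 med -0.0781 min -0.0794 n 798
  a-tcp 0.095 z-tcp max -0.0812 med -0.0827 min -0.0852 n 106
 143   .  .  .  .  .  .  .  .  .  .  .  .  .  .  .  .  .  .  .  .  .  .
 138   .  .  .  .  . 19  .  . 13 18 17  .  .  .  .  . 16 23 17  .  .  .
 133   .  . 26 31 31 31 27  . 29 30 29 27  .  .  . 25 29 29 29 27  .  .
 128   .  . 33 34  . 34 34 28 30  . 31 30 27  . 29 33 33 32 29 31 14  .
 123   .  . 35  .  .  . 34 30 33 34 33  .
[... 410 characters left out ...]
.  . 33 35 34 33 33 40 42 42 42 39 30  .  .  .  .  .
  88   .  .  .  .  . 30 35 35  . 36 31 38 41 41 42 38 30 29  .  .  .  .
  83   .  .  .  .  . 31 36 36 35 34 32 31 38 38 37 35 36 34 31  .  .  .
  78   .  .  .  .  . 33 36 37 36  . 33 32  . 35 34 36 37 36 34  .  .  .
  73   .  .  .  .  . 34 36 37 37  . 34 30  . 36  .  . 37 37 35  .  .  .
  68   .  .  .  .  .  . 35 36 35 33 32  .  . 36 36 35  .  . 33  .  .  .
  63   .  .  .  .  .  .  .  .  .  .  .  .  . 33 35  .  .  . 32  .  .  .
  58   .  .  .  .  .  .  .  .  .  .  .  .  .  . 32 34 33 33 32  .  .  .
  53   .  .  .  .  .  .  .  .  .  .  .  .  .  .  .  .  .  .  .  .  .  .
  48   .  .  .  .  .  .  .  .  .  .  .  .  .  .  .  .  .  .  .  .  .  .
```

>>> apply_moves([
  [0,-0.05,0.007,-0.03,0],
  [0,-0.02,0.003,-0.03,0],
  [0,0,0,0,0],
])

```text
clock: 27.0
position: [0.4916, 0.1849, 0.0891]
ee_rot: [-3.133, 0.213, -0.001]
force: [-10.4, 1.6, 19.1]
width: 0.217
gripper_force: 60.0
```

```bash
python3 -c "
from h import *
p,W=look('w18'); prof(p,W)" | grep -v -e "middle" -e "0.0[2-8]5 z-t"
```

```text
tcp side a,b,z 0.006577347202349918 -0.005819519670127481 0.08914031409007465 clock 27.05
lump 384 [268.  60.] 0.119 0.031 0.037
lump 932 [354.  63.] 0.117 -0.028 0.036
lump 805 [303.  66.] 0.115 0.006 0.037
lump 49 [274.  78.] 0.107 0.027 0.029
lump 965 [329.  94.] 0.095 -0.011 0.043
lump 610 [290. 117.] 0.079 0.015 0.037
lump 665 [349. 125.] 0.073 -0.025 0.037
side walls
  a-tcp 0.005 z-tcp max -0.0393 med -0.0508 min -0.0774 n 378
  a-tcp 0.015 z-tcp max -0.0395 med -0.0533 min -0.0779 n 414
  a-tcp 0.095 z-tcp max -0.0404 med -0.0510 min -0.0803 n 300
  a-tcp 0.005 z-tcp max -0.0397 med -0.0712 min -0.0781 n 1091
  a-tcp 0.015 z-tcp max -0.0761 med -0.0774 min -0.0786 n 788
  a-tcp 0.095 z-tcp max -0.0781 med -0.0796 min -0.0816 n 202
```

>>> apply_moves([
  [0,-0.015,0.002,0.04,0],
  [0,0,0,0.06,0],
  [0,0,0,0.1,0],
  [0,0,0,0.14,0],
  [0,0,0,0.18,0],
  [0,0,0,0.22,0],
  [0,0,0,0.22,0],
  [0,0,0,0.2,0],
  [0,0,0,0.15,0],
  [0,0,0,0.1,0],
  [0,0,0,0.05,0],
  [0,0,0,0,0],
])

```text
clock: 28.55
position: [0.491, 0.1838, 0.1757]
ee_rot: [3.134, -0.215, -0.0]
force: [0.2, 0.3, -1.9]
width: 0.217
gripper_force: 60.0
```

```bash
python3 -c "
from h import *
p,W=look('w19'); prof(p,W); grid(W,p,.145,20)" | grep -v -e "middle" -e "0.0[2-8]5 z-t"
```

```text
tcp side a,b,z 0.006028247062337552 -0.007159490777185552 0.17546194339470655 clock 28.6
lump 764 [322.  72.] 0.12 -0.009 0.056
lump 210 [281.  72.] 0.121 0.031 0.039
lump 754 [291. 114.] 0.08 0.013 0.124
lump 833 [348. 126.] 0.072 -0.026 0.123
side walls
  a-tcp 0.005 z-tcp max -0.0393 med -0.0504 min -0.0773 n 377
  a-tcp 0.015 z-tcp max -0.0392 med -0.0526 min -0.0779 n 394
  a-tcp 0.095 z-tcp max -0.0412 med -0.0501 min -0.0808 n 271
  a-tcp 0.005 z-tcp max -0.0394 med -0.0727 min -0.0782 n 1093
  a-tcp 0.015 z-tcp max -0.0761 med -0.0773 min -0.0786 n 811
  a-tcp 0.095 z-tcp max -0.0786 med -0.0800 min -0.0814 n 488
 143   .  .  .  .  .  .  .  .  .  .  .  .  .  .  .  .  .  .  .  .  .  .
 138   .  .  .  .  .  .  .  .  .  .  .  .  .  .  .  .  .  .  .  .  .  .
 133   .  . 26 31 31 33 27  .  .  .  . 50 51 52 49 26 28 29 26  .  .  .
 128   .  . 32 34 34 35 34 27 30 31 50 52 54 54 52 49 31 30 29  .  .  .
 123   .  . 36  .  .  . 36 29 31 47 54 55 55 53  . 51 45  . 32 28  .  .
 118   .  . 36  .  .  . 37 30 31 44 55 54 56  .  . 52 48 31 30 28  .  .
 113   .  . 35 38 37 38 36 31 32 33 54 
[... 268 characters left out ...]
.  .117120120119  .  .  .  .  .  .  .  .  .  .  .  .
  88   .  .  .  .  .  .119121120120119  .  .  .  .  .  .  .  .  .  .  .
  83   .  .  .  .  .  .120122122121119118  .  .116118119119117  .  .  .
  78   .  .  .  .  .118121123123  .119118  .120121122122121119  .  .  .
  73   .  .  .  .  .  .121122122121120118  .121122122122122120113  .  .
  68   .  .  .  .  .  .118120121120119  .  .120122122121121119  .  .  .
  63   .  .  .  .  .  .  .  .  .  .  .  .  .119120121  .  .119  .  .  .
  58   .  .  .  .  .  .  .  .  .  .  .  .  .  .118119119119118  .  .  .
  53   .  .  .  .  .  .  .  .  .  .  .  .  .  .  .116117116  .  .  .  .
  48   .  .  .  .  .  .  .  .  .  .  .  .  .  .  .  .  .  .  .  .  .  .
```

>>> apply_moves([
  [0,-0.099,0.014,-0.05,0],
  [0,-0.148,0.02,-0.15,0],
  [0,-0.12,0.016,-0.25,0],
  [0,0,0,-0.3,0],
  [0,0,0,-0.25,0],
  [0,0,0,-0.2,0],
  [0,0,0,-0.12,0],
  [0,0,0,-0.08,0],
  [0,0.099,-0.014,0,0],
  [0,0.148,-0.02,0,0],
  [0,0.099,-0.014,0,0],
  [0,0.02,-0.003,0.06,0],
])

```text
clock: 30.1
position: [0.4915, 0.1835, 0.0953]
ee_rot: [3.134, -0.217, -0.0]
force: [-0.5, -0.1, -2.0]
width: 0.215
gripper_force: 60.0
```

```bash
python3 -c "
from h import *
p,W=look('w20'); prof(p,W); grid(W,p,.145,20)" | grep -v -e "middle" -e "0.0[2-8]5 z-t"
```

```text
tcp side a,b,z 0.0066771678106551016 -0.007069966044784031 0.09588787569713363 clock 30.15
lump 1511 [321.  61.] 0.118 -0.008 0.056
lump 378 [266.  62.] 0.119 0.031 0.038
lump 26 [272.  79.] 0.107 0.027 0.029
lump 501 [288. 112.] 0.082 0.015 0.043
lump 668 [349. 125.] 0.073 -0.027 0.043
side walls
  a-tcp 0.005 z-tcp max -0.0401 med -0.0510 min -0.0781 n 393
  a-tcp 0.015 z-tcp max -0.0402 med -0.0531 min -0.0786 n 403
  a-tcp 0.095 z-tcp max -0.0416 med -0.0493 min -0.0814 n 285
  a-tcp 0.005 z-tcp max -0.0403 med -0.0735 min -0.0788 n 1103
  a-tcp 0.015 z-tcp max -0.0768 med -0.0780 min -0.0794 n 803
  a-tcp 0.095 z-tcp max -0.0784 med -0.0807 min -0.0859 n 508
 143   .  .  .  .  .  .  .  .  .  .  .  .  .  .  .  .  .  .  .  .  .  .
 138   .  . 16  .  . 13  .  .  .  . 17 29  .  .  . 25  .  .  .  .  .  .
 133   .  . 24 30 33 31 27  . 28 29 28 49 52 52 50 27 29 30 28  .  .  .
 128   . 21 34 36 34 33 34 28 30 29 50 52 54 54 52 49 30 28 30 27  .  .
 123   .  . 36  .  .  . 34 29 31 32 54 54 54  .  . 50 50  . 30 28  .  .
 118   .  . 37  .  .  . 36 32 34 48 55  .  .  .  . 52 51 31 30 27  .
[... 311 characters left out ...]
.  . 36 39 39 39 35  .  .  .  .  .  .  .  .  .  .  .
  88   .  .  .  .  .  . 39 39  . 40 38  .  .  .  .  .  .  .  .  .  .  .
  83   .  .  .  .  .  . 39 42 40 40 37 38  .  . 37 38 40 39 37  .  .  .
  78   .  .  .  .  .  . 41 43 42  .  . 38  . 38 40 41 42 41 39 34  .  .
  73   .  .  .  .  .  . 41 42 42 38 38 37  . 39 40  . 42 42 40 34  .  .
  68   .  .  .  .  .  .  . 40 40  .  .  .  . 39 41  . 41 42 39  .  .  .
  63   .  .  .  .  .  .  .  .  .  .  .  .  . 37 40 41  .  . 38  .  .  .
  58   .  .  .  .  .  .  .  .  .  .  .  .  .  . 36 39 38 38 37  .  .  .
  53   .  .  .  .  .  .  .  .  .  .  .  .  .  .  .  . 37 36  .  .  .  .
  48   .  .  .  .  .  .  .  .  .  .  .  .  .  .  .  .  .  .  .  .  .  .
```

>>> apply_moves([
  [0,0.03,-0.004,0.08,0],
  [0,0.03,-0.004,0.08,0],
  [0,0.03,-0.004,0.08,0],
  [0,0.05,-0.007,0.06,0],
  [0,0.05,-0.007,0.06,0],
  [0,0.06,-0.008,0.06,0],
  [0,0.06,-0.008,0.05,0],
])

```text
clock: 31.02
position: [0.5055, 0.1811, 0.1227]
ee_rot: [3.132, -0.213, -0.011]
force: [-11.2, 0.2, 1.1]
width: 0.211
gripper_force: 60.0
```

```bash
python3 -c "
from h import *
p,W=look('w21'); prof(p,W); grid(W,p,.145,20)" | grep -v -e "middle" -e "0.0[2-8]5 z-t"
```

```text
tcp side a,b,z 0.021582867273858743 -0.007710697955405921 0.12311743042501336 clock 31.075
lump 1365 [321.  80.] 0.121 -0.008 0.059
lump 210 [278.  85.] 0.117 0.025 0.044
lump 86 [259.  90.] 0.114 0.04 0.043
lump 665 [291. 129.] 0.084 0.013 0.064
lump 631 [347. 137.] 0.078 -0.027 0.064
side walls
  a-tcp -0.005 z-tcp max -0.0400 med -0.0547 min -0.0789 n 341
  a-tcp 0.005 z-tcp max -0.0409 med -0.0535 min -0.0800 n 390
  a-tcp 0.015 z-tcp max -0.0420 med -0.0551 min -0.0810 n 399
  a-tcp -0.005 z-tcp max -0.0402 med -0.0772 min -0.0793 n 1051
  a-tcp 0.005 z-tcp max -0.0778 med -0.0792 min -0.0807 n 771
  a-tcp 0.015 z-tcp max -0.0789 med -0.0804 min -0.0819 n 805
 143   .  .  .  .  .  .  .  .  .  .  .  .  .  .  .  .  .  .  .  .  .  .
 138   .  .  .  . 28 28  .  .  . 23 17 48  . 40  .  . 30 30  .  .  .  .
 133   . 17 38 41 40 39 40 24 29 30 53 56 56 55 52 35 36 35 35  .  .  .
 128   .  . 41  .  .  . 41 26 31 46 57 58 58 57 56 40 40 39 37 33  .  .
 123   .  . 42  .  .  . 43 40 35 54 56 59  .  . 56 56 42 39  . 36 14  .
 118   .  . 41 42  . 42 43 39 37 54 57  .  .  .  . 57 42  .  . 37  
[... 312 characters left out ...]
.  . 59 59  . 60 60 57  .  .  .  .  .  .  .  .  .  .
  88   .  .  .  .  .  . 60 62 62  . 57 58  .  . 58 59 60 60 58  .  .  .
  83   .  .  .  .  .  . 62 63 62  .  . 59  . 58 60 60 63 63 62 55  .  .
  78   .  .  .  .  .  . 62 63 64 61 59 60  . 61 62  . 63 63 62 57  .  .
  73   .  .  .  .  .  . 60 62 62 61 59  .  . 61 62  .  . 62 61 57  .  .
  68   .  .  .  .  .  .  .  .  .  .  .  .  . 59 63 62  .  . 59 57  .  .
  63   .  .  .  .  .  .  .  .  .  .  .  .  .  . 59 61 61 60 59  .  .  .
  58   .  .  .  .  .  .  .  .  .  .  .  .  .  .  . 57 60  .  .  .  .  .
  53   .  .  .  .  .  .  .  .  .  .  .  .  .  .  .  .  .  .  .  .  .  .
  48   .  .  .  .  .  .  .  .  .  .  .  .  .  .  .  .  .  .  .  .  .  .
```

>>> apply_moves([
  [0,0.05,-0.007,0.08,0],
  [0,0.05,-0.007,0.08,0],
  [0,0.05,-0.007,0.06,0],
])

```text
clock: 31.45
position: [0.5154, 0.1803, 0.1361]
ee_rot: [3.133, -0.213, -0.009]
force: [-8.6, 2.1, -3.0]
width: 0.216
gripper_force: 60.0
```

```bash
python3 -c "
from h import *
p,W=look('w22'); prof(p,W); grid(W,p,.145,18)" | grep -v -e "middle" -e "0.0[2-8]5 z-t"
```

```text
tcp side a,b,z 0.03140070835111591 -0.00707989518529392 0.13646991516478588 clock 31.5
lump 982 [318.  94.] 0.12 -0.005 0.062
lump 157 [283.  97.] 0.119 0.024 0.039
lump 50 [262. 100.] 0.117 0.042 0.038
lump 644 [291. 137.] 0.088 0.014 0.074
lump 625 [345. 145.] 0.082 -0.025 0.074
side walls
  a-tcp -0.015 z-tcp max -0.0404 med -0.0643 min -0.0785 n 141
  a-tcp -0.005 z-tcp max -0.0403 med -0.0533 min -0.0799 n 395
  a-tcp 0.005 z-tcp max -0.0423 med -0.0552 min -0.0816 n 388
  a-tcp 0.015 z-tcp max -0.0439 med -0.0581 min -0.0831 n 393
  a-tcp -0.015 z-tcp max -0.0502 med -0.0769 min -0.0789 n 445
  a-tcp -0.005 z-tcp max -0.0461 med -0.0790 min -0.0805 n 796
  a-tcp 0.005 z-tcp max -0.0791 med -0.0808 min -0.0823 n 797
  a-tcp 0.015 z-tcp max -0.0810 med -0.0825 min -0.0841 n 778
 143   .  .  .  .  .  .  .  .  .  .  .  .  .  .  .  .  .  .  .  .  .  .
 138   .  .  .  .  . 18  .  .  .  .  . 49  .  .  .  .  .  .  .  .  .  .
 133   .  .  . 33 33 33 33  .  . 53 56 58 57 55  . 25 26 27  .  .  .  .
 128   .  . 34 34  .  . 34 31 30 55 59 59 58 59 57 33 32 29 31 24  .  .
 123   .  . 35  .  
[... 288 characters left out ...]
.  . 62 66 67 66  .  .  .  .  .  .  .  .  .  .  .  .
  98   .  .  .  .  .  . 68 68 68 69 66  .  .  .  .  .  .  .  .  .  .  .
  93   .  .  .  .  .  . 70 71  . 69 68 66  .  .  . 68 70 69  .  .  .  .
  88   .  .  .  .  . 69 71 73 72  .  . 68  . 70 71 72 73 72 69  .  .  .
  83   .  .  .  .  . 69 72 73 73  . 69 69  . 71 70 73 73 73 71  .  .  .
  78   .  .  .  .  . 67 71 73 72 72 69 66 65 72  . 73 72 73 70  .  .  .
  73   .  .  .  .  .  . 67 70  .  .  .  .  . 71 72  . 74  . 71  .  .  .
  68   .  .  .  .  .  .  .  .  .  .  .  .  . 67 70 70  . 71 70  .  .  .
  63   .  .  .  .  .  .  .  .  .  .  .  .  .  .  . 70 71 71  .  .  .  .
  58   .  .  .  .  .  .  .  .  .  .  .  .  .  .  .  .  .  .  .  .  .  .
```

>>> apply_moves([
  [0,0,0,-0.1,0],
  [0,0,0,-0.1,0],
  [0,0,0,-0.08,0],
])

```text
clock: 31.88
position: [0.5155, 0.1803, 0.1224]
ee_rot: [3.132, -0.213, -0.005]
force: [-30.4, -6.3, 44.0]
width: 0.21
gripper_force: 59.9
```

```bash
python3 -c "
from h import *
p,W=look('w23'); prof(p,W); grid(W,p,.145,18)" | grep -v -e "middle" -e "0.0[3-7]5 z-t"
```

```text
tcp side a,b,z 0.030541041152455248 -0.007255842450855583 0.12175704615112445 clock 31.925
lump 805 [316.  94.] 0.12 -0.004 0.061
lump 125 [281.  89.] 0.125 0.024 0.036
lump 50 [258.  97.] 0.119 0.042 0.036
lump 691 [290. 132.] 0.092 0.015 0.067
lump 667 [345. 139.] 0.087 -0.025 0.067
side walls
  a-tcp -0.005 z-tcp max -0.0370 med -0.0512 min -0.0757 n 397
  a-tcp 0.005 z-tcp max -0.0378 med -0.0494 min -0.0764 n 395
  a-tcp 0.015 z-tcp max -0.0389 med -0.0507 min -0.0774 n 402
  a-tcp 0.025 z-tcp max -0.0396 med -0.0524 min -0.0783 n 413
  a-tcp 0.085 z-tcp max -0.0451 med -0.0470 min -0.0849 n 173
  a-tcp -0.005 z-tcp max -0.0385 med -0.0743 min -0.0762 n 1076
  a-tcp 0.005 z-tcp max -0.0746 med -0.0759 min -0.0772 n 803
  a-tcp 0.015 z-tcp max -0.0756 med -0.0769 min -0.0782 n 800
  a-tcp 0.025 z-tcp max -0.0764 med -0.0777 min -0.0791 n 801
  a-tcp 0.085 z-tcp max -0.0696 med -0.0839 min -0.0854 n 96
 143   .  .  .  .  .  .  .  .  .  .  .  .  .  .  .  .  .  .  .  .  .  .
 138   .  .  .  . 32 31  .  .  .  .  .  .  .  .  .  .  .  .  .  .  .  .
 133   .  . 31 34 34 33 32  .  .  . 5
[... 414 characters left out ...]
.  . 62 63 62 63 60  .  .  .  .  .  .  .  .  .  .  .
  98   .  .  .  .  . 59 64 64  . 62 62 60  .  .  . 62 62 62  .  .  .  .
  93   .  .  .  .  . 62 65 66 65  . 62 61  . 63 63 66 67 65 63  .  .  .
  88   .  .  .  .  . 62 66 67 66  . 62 61 59 65 63 66 66 66 64  .  .  .
  83   .  .  .  .  . 62 64 65 66 62 62  . 61 65  .  . 67 66 63  .  .  .
  78   .  .  .  .  .  .  . 62  .  .  .  .  . 65 65  .  .  . 62  .  .  .
  73   .  .  .  .  .  .  .  .  .  .  .  .  . 61 63 63  . 63 61  .  .  .
  68   .  .  .  .  .  .  .  .  .  .  .  .  .  .  . 63 61 61  .  .  .  .
  63   .  .  .  .  .  .  .  .  .  .  .  .  .  .  .  .  .  .  .  .  .  .
  58   .  .  .  .  .  .  .  .  .  .  .  .  .  .  .  .  .  .  .  .  .  .
```

>>> apply_moves([
  [0,0.02,-0.003,0.08,0],
  [0,0.05,-0.007,0.06,0],
  [0,0.05,-0.007,-0.06,0],
  [0,0.03,-0.004,-0.06,0],
])

```text
clock: 32.42
position: [0.5213, 0.1799, 0.1235]
ee_rot: [3.132, -0.212, -0.014]
force: [-44.8, -9.2, 63.6]
width: 0.212
gripper_force: 59.9
```

```bash
python3 -c "
from h import *
p,W=look('w24'); prof(p,W); grid(W,p,.145,18)" | grep -v -e "middle" -e "0.0[3-7]5 z-t"
```

```text
tcp side a,b,z 0.03664639502537762 -0.006810664680009678 0.12341400167505745 clock 32.475
lump 757 [316.  99.] 0.121 -0.004 0.063
lump 97 [281.  92.] 0.128 0.025 0.035
lump 61 [259. 105.] 0.118 0.042 0.036
lump 679 [290. 134.] 0.096 0.014 0.069
lump 671 [346. 142.] 0.091 -0.024 0.068
side walls
  a-tcp -0.015 z-tcp max -0.0375 med -0.0666 min -0.0748 n 48
  a-tcp -0.005 z-tcp max -0.0370 med -0.0488 min -0.0757 n 439
  a-tcp 0.005 z-tcp max -0.0380 med -0.0512 min -0.0769 n 392
  a-tcp 0.015 z-tcp max -0.0393 med -0.0508 min -0.0779 n 410
  a-tcp 0.025 z-tcp max -0.0404 med -0.0536 min -0.0789 n 411
  a-tcp 0.085 z-tcp max -0.0464 med -0.0483 min -0.0857 n 110
  a-tcp -0.015 z-tcp max -0.0608 med -0.0699 min -0.0756 n 221
  a-tcp -0.005 z-tcp max -0.0427 med -0.0750 min -0.0766 n 970
  a-tcp 0.005 z-tcp max -0.0751 med -0.0764 min -0.0777 n 802
  a-tcp 0.015 z-tcp max -0.0760 med -0.0775 min -0.0789 n 809
  a-tcp 0.025 z-tcp max -0.0771 med -0.0785 min -0.0800 n 807
  a-tcp 0.085 z-tcp max -0.0848 med -0.0856 min -0.0870 n 14
 143   .  .  .  .  .  .  .  .  .  .  .  .  .  .  .  .  .  
[... 537 characters left out ...]
. 58 63 66  . 64 64 59  .  .  . 59 60 59  .  .  .  .
  98   .  .  .  .  . 63 66 66 66 64 61 63  . 61 64 64 66 66 61  .  .  .
  93   .  .  .  .  . 64 67 67 68  . 62 63 61 64 65 66 67 67 64  .  .  .
  88   .  .  .  .  . 62 66 67 67 64 64 61 61 64  .  . 67 67 64  .  .  .
  83   .  .  .  .  .  . 63 64  . 63 61  .  . 65 65  .  .  . 63  .  .  .
  78   .  .  .  .  .  .  .  .  .  .  .  .  . 63 64  .  . 64 63  .  .  .
  73   .  .  .  .  .  .  .  .  .  .  .  .  .  . 63 63 63 63  .  .  .  .
  68   .  .  .  .  .  .  .  .  .  .  .  .  .  .  .  .  .  .  .  .  .  .
  63   .  .  .  .  .  .  .  .  .  .  .  .  .  .  .  .  .  .  .  .  .  .
  58   .  .  .  .  .  .  .  .  .  .  .  .  .  .  .  .  .  .  .  .  .  .
```

>>> apply_moves([
  [0,0,0,0.08,0],
  [0,0.03,-0.004,0.06,0],
  [0,0.05,-0.007,-0.06,0],
  [0,0,0,-0.06,0],
  [0,-0.06,0.008,0,0],
  [0,-0.06,0.008,-0.02,0],
])

```text
clock: 33.22
position: [0.5289, 0.1797, 0.1236]
ee_rot: [-3.131, 0.217, -0.013]
force: [2.0, -1.1, 8.2]
width: 0.211
gripper_force: 60.0
```

```bash
python3 -c "
from h import *
p,W=look('w25'); prof(p,W); grid(W,p,.145,15)" | grep -v -e "middle" -e "0.0[3-7]5 z-t"
```

```text
tcp side a,b,z 0.043563295470571875 -0.005877355385346701 0.12334888409445473 clock 33.275
lump 822 [330. 112.] 0.121 -0.012 0.071
lump 27 [280. 100.] 0.131 0.026 0.035
lump 47 [262. 118.] 0.116 0.041 0.036
lump 743 [292. 136.] 0.103 0.014 0.07
lump 744 [348. 145.] 0.097 -0.025 0.069
side walls
  a-tcp -0.005 z-tcp max -0.0366 med -0.0493 min -0.0751 n 415
  a-tcp 0.005 z-tcp max -0.0374 med -0.0509 min -0.0761 n 390
  a-tcp 0.015 z-tcp max -0.0382 med -0.0505 min -0.0772 n 412
  a-tcp 0.025 z-tcp max -0.0390 med -0.0513 min -0.0778 n 416
  a-tcp 0.085 z-tcp max -0.0439 med -0.0462 min -0.0834 n 165
  a-tcp -0.005 z-tcp max -0.0436 med -0.0742 min -0.0758 n 1039
  a-tcp 0.005 z-tcp max -0.0742 med -0.0755 min -0.0770 n 776
  a-tcp 0.015 z-tcp max -0.0750 med -0.0764 min -0.0777 n 813
  a-tcp 0.025 z-tcp max -0.0758 med -0.0773 min -0.0786 n 824
  a-tcp 0.085 z-tcp max -0.0810 med -0.0830 min -0.1026 n 106
 143   .  .  .  .  .  .  .  .  .  .  .  .  .  .  .  .  .  .  .  .  .  .
 138   .  .  .  .  .  .  .  .  .  .  .  .  .  .  .  .  .  .  .  .  .  .
 133   .  .  .  . 32 34 32  .  .  .  
[... 198 characters left out ...]
.  . 62 65 66 66  . 68 69  . 69 69 61  .  .  .  .  .
 113   .  . 35  .  .  . 66 65  . 65 63 67 69 70 69 70 62  .  .  .  .  .
 108   .  . 32  .  . 60 67 68 66  . 63 63 67 68 68 64 65 64 62  .  .  .
 103   .  .  .  .  . 64 68 69 69  .  . 64  . 64 67 68 69 68 66  .  .  .
  98   .  .  .  .  . 64 68 69 69 67 65 64 59 66 66 68 68 69 67 59  .  .
  93   .  .  .  .  .  . 66 68 67 66 64  . 60 67 67  . 69 69 66  .  .  .
  88   .  .  .  .  .  .  . 64  .  .  .  .  . 65 68 67  .  . 65  .  .  .
  83   .  .  .  .  .  .  .  .  .  .  .  .  . 60 65 65  . 65 65  .  .  .
  78   .  .  .  .  .  .  .  .  .  .  .  .  .  .  . 65 64 64  .  .  .  .
  73   .  .  .  .  .  .  .  .  .  .  .  .  .  .  .  .  .  .  .  .  .  .
```

>>> apply_moves([
  [0,-0.04,0.005,-0.05,0],
  [0,-0.04,0.005,-0.05,0],
  [0,-0.04,0.005,-0.05,0],
  [0,0,0,0,0],
])

```text
clock: 33.78
position: [0.5207, 0.1805, 0.1139]
ee_rot: [-3.132, 0.216, -0.009]
force: [0.5, -0.5, 9.1]
width: 0.215
gripper_force: 60.0
```

```bash
python3 -c "
from h import *
p,W=look('w26'); prof(p,W); grid(W,p,.145,15)" | grep -v -e "middle" -e "0.0[3-7]5 z-t"
```

```text
tcp side a,b,z 0.0360073627929293 -0.006234986632200494 0.11392945138907735 clock 33.825
lump 822 [332.  99.] 0.121 -0.014 0.069
lump 28 [277.  85.] 0.133 0.027 0.035
lump 61 [260. 105.] 0.118 0.04 0.036
lump 708 [292. 121.] 0.106 0.013 0.067
lump 754 [351. 134.] 0.097 -0.027 0.068
side walls
  a-tcp -0.005 z-tcp max -0.0364 med -0.0380 min -0.0712 n 102
  a-tcp 0.005 z-tcp max -0.0361 med -0.0488 min -0.0746 n 445
  a-tcp 0.015 z-tcp max -0.0361 med -0.0487 min -0.0746 n 402
  a-tcp 0.025 z-tcp max -0.0360 med -0.0480 min -0.0745 n 431
  a-tcp 0.085 z-tcp max -0.0348 med -0.0476 min -0.0745 n 445
  a-tcp 0.095 z-tcp max -0.0347 med -0.0438 min -0.0750 n 103
  a-tcp -0.005 z-tcp max -0.0366 med -0.0445 min -0.0734 n 441
  a-tcp 0.005 z-tcp max -0.0412 med -0.0738 min -0.0752 n 1060
  a-tcp 0.015 z-tcp max -0.0725 med -0.0739 min -0.0751 n 808
  a-tcp 0.025 z-tcp max -0.0725 med -0.0738 min -0.0751 n 839
  a-tcp 0.085 z-tcp max -0.0577 med -0.0736 min -0.0749 n 213
  a-tcp 0.095 z-tcp max -0.0722 med -0.0735 min -0.1066 n 153
 143   .  .  .  .  .  .  .  .  .  .  .  .  .  .  .  .  .  .
[... 320 characters left out ...]
.  . 62 63 64 63 60 64 67  .  . 67 65 60  .  .  .  .
 113   .  . 35 36  .  . 64 64  . 65 63 61 68 68 68 68 63 58  .  .  .  .
 108   .  .  .  .  .  . 63 66 65 63  . 62 66 67 68 65 62 62 60  .  .  .
 103   .  .  .  .  .  . 66 66 66  .  . 63  . 61 63 64 65 65 63 57  .  .
  98   .  .  .  .  .  . 66 66 66 64 63 62  . 62 64 65 66 66 65 60  .  .
  93   .  .  .  .  .  . 62 64 64 63 62  .  . 63 63  . 67 65 64 60  .  .
  88   .  .  .  .  .  .  .  .  .  .  .  .  . 62 63 64  .  . 61 59  .  .
  83   .  .  .  .  .  .  .  .  .  .  .  .  .  . 60 61 61 60 60 45  .  .
  78   .  .  .  .  .  .  .  .  .  .  .  .  .  .  . 59 61 60  .  .  .  .
  73   .  .  .  .  .  .  .  .  .  .  .  .  .  .  .  .  .  .  .  .  .  .
```

>>> apply_moves([
  [0,-0.04,0.005,-0.05,0],
  [0,-0.04,0.005,-0.05,0],
  [0,0,0,0,0],
  [0,-0.04,0.005,0.04,0],
  [0,-0.08,0.011,0.08,0],
  [0,-0.1,0.014,0.12,0],
  [0,-0.07,0.01,0.16,0],
  [0,-0.03,0.004,0.2,0],
  [0,0,0,0.2,0],
  [0,0,0,0.18,0],
  [0,0,0,0.1,0],
  [0,0,0,0.04,0],
])

```text
clock: 35.33
position: [0.4941, 0.1831, 0.1737]
ee_rot: [-3.134, 0.216, -0.001]
force: [-0.5, -0.2, -3.2]
width: 0.215
gripper_force: 60.0
```

```bash
python3 -c "
from h import *
p,W=look('w27'); prof(p,W); grid(W,p,.145,22)
s=observe(); 
p,W=cloud('top'); x,y,z=W[...,0],W[...,1],W[...,2]
m=(x>.4)&(x<.66)&(y>-.40)&(y<-.08)
for nm,a0,a1 in(('forks',.135,.16),('potrim',.108,.121),('warmer',.024,.036)):
    k=m&(z>a0)&(z<a1); r=cv2.minAreaRect((W[k][:,:2]*1000).astype(np.float32)); print(nm,k.sum(),r)
k=m&(z>.135)&(z<.16)
for sgn in(1,-1):
    q=k&((y+.245)*sgn>0); print('fork',W[q].mean(0),q.sum())
k=m&(z>.108)&(z<.121)
P=W[k][:,:2]; A=np.c_[2*P,np.ones(len(P))]; c=np.linalg.lstsq(A,(P**2).sum(1),rcond=None)[0]; print('circle',c[:2],np.sqrt(c[2]+c[0]**2+c[1]**2))
" | grep -v -e "middle" -e "0.0[3-7]5 z-t"
```

```text
tcp side a,b,z 0.009282559660196126 -0.007298264943516093 0.1736587042492664 clock 35.375
lump 2100 [339. 108.] 0.088 -0.019 0.135
lump 838 [291. 116.] 0.083 0.012 0.131
side walls
  a-tcp 0.005 z-tcp max -0.0356 med -0.0430 min -0.0735 n 394
  a-tcp 0.015 z-tcp max -0.0348 med -0.0471 min -0.0734 n 413
  a-tcp 0.025 z-tcp max -0.0344 med -0.0456 min -0.0724 n 425
  a-tcp 0.085 z-tcp max -0.0302 med -0.0387 min -0.0693 n 435
  a-tcp 0.095 z-tcp max -0.0294 med -0.0446 min -0.0692 n 275
  a-tcp 0.005 z-tcp max -0.0362 med -0.0641 min -0.0741 n 1264
  a-tcp 0.015 z-tcp max -0.0715 med -0.0728 min -0.0741 n 795
  a-tcp 0.025 z-tcp max -0.0708 med -0.0722 min -0.0734 n 841
  a-tcp 0.085 z-tcp max -0.0536 med -0.0685 min -0.0697 n 105
  a-tcp 0.095 z-tcp max -0.0666 med -0.0684 min -0.0698 n 301
 143   .  .  .  .  .  .  .  .  .  .  .  .  .  .  .  .  .  .  .  .  .  .
 138   .  .  .  .  .  .  .  .  .  .  .  .  .  .  .  .  .  .  .  .  .  .
 133   .  .  .  .  .  .  .  .  .  .  .  .  .  .  .  .  .  .  .  .  .  .
 128   .  .  .  .  .  .  .  . 26 28 27  .  .  .  .  .  .  .  .  .  .  .
 123   .  
[... 1070 characters left out ...]
  48   .  .  .  .  .  .  .  .  .  .  .  .  .  .  .  .  .  .  .  .  .  .
  43   .  .  .  .  .  .  .  .  .  .  .  .  .  .  .  .  .  .  .  .  .  .
  38   .  .  .  .  .  .  .  .  .  .  .  .  .  .  .  .  .  .  .  .  .  .
forks 105 ((519.6967163085938, -237.20419311523438), (186.7818145751953, 48.68073272705078), 78.99275970458984)
potrim 255 ((518.5745849609375, -233.51791381835938), (130.50350952148438, 173.281005859375), 20.335355758666992)
warmer 2403 ((513.1295776367188, -235.69195556640625), (214.36749267578125, 183.5130157470703), 79.23009490966797)
fork [ 0.53576513 -0.15271406  0.14673684] 48
fork [ 0.50352443 -0.31970025  0.14574293] 57
circle [ 0.51879931 -0.23561613] 0.0670004349775957
```

>>> apply_moves([
  [0,-0.02,-0.1,0.05,0],
  [0,-0.04,-0.25,0.12,0],
  [0,-0.06,-0.4,0.18,0],
  [0,-0.07,-0.55,0.2,0],
  [0,-0.08,-0.65,0.2,0],
  [0,-0.08,-0.7,0.15,0],
  [0,-0.08,-0.7,0.1,0],
  [0,-0.08,-0.7,0.07,0],
  [0,-0.08,-0.7,0.03,0],
  [0,-0.08,-0.6,0,0],
  [0,-0.07,-0.5,0,0],
  [0,-0.06,-0.4,0,0],
])

```text
clock: 36.92
position: [0.4447, -0.1942, 0.2396]
ee_rot: [3.133, -0.219, -0.0]
force: [-0.7, -0.0, -2.4]
width: 0.215
gripper_force: 60.0
```

>>> apply_moves([
  [0,-0.05,-0.27,0,0],
  [0,-0.03,-0.17,0,0],
  [0,-0.02,-0.09,0,0],
  [0,0,-0.04,0,0],
  [0,0,0,0,0],
])

```text
clock: 37.55
position: [0.4402, -0.2256, 0.2393]
ee_rot: [-3.134, 0.214, 0.0]
force: [-0.6, -0.6, -3.7]
width: 0.213
gripper_force: 60.0
```

```bash
cat >> h.py <<'E'
def setL(x,y):
    global L; L=np.array([x,y])
E
python3 -c "
import h
from h import *
h.setL(.5193,-.2367)
p,W=look('w28'); prof(p,W); grid(W,p,.055,30)
# rim of pot in frame
a=(W[...,:2]-h.L)@ex; b=(W[...,:2]-h.L)@ey; z=W[...,2]
m=(z>.108)&(z<.121)&(np.hypot(a,b)<.09)&(a>-.0)
P=np.c_[a[m],b[m]]; A=np.c_[2*P,np.ones(len(P))]; c=np.linalg.lstsq(A,(P**2).sum(1),rcond=None)[0]; print('circle',c[:2],np.sqrt(c[2]+c[0]**2+c[1]**2),m.sum())
" | grep -v -e "middle" -e "0.0[3-7]5 z-t"
```

```text
tcp side a,b,z -0.07991377261885975 0.0003508377780276119 0.23929328718905896 clock 37.6
lump 1068 [332.  92.] 0.008 -0.007 0.2
lump 869 [291. 115.] -0.006 0.02 0.197
lump 31 [ 53. 112.] 0.032 0.42 0.031
lump 955 [350. 129.] -0.016 -0.019 0.196
lump 831 [545. 138.] -0.017 -0.33 0.028
lump 199 [ 46. 125.] 0.015 0.437 0.038
side walls
  a-tcp 0.005 z-tcp max -0.0354 med -0.0450 min -0.0735 n 387
  a-tcp 0.015 z-tcp max -0.0351 med -0.0476 min -0.0733 n 401
  a-tcp 0.025 z-tcp max -0.0344 med -0.0463 min -0.0726 n 432
  a-tcp 0.085 z-tcp max -0.0300 med -0.0416 min -0.0694 n 502
  a-tcp 0.095 z-tcp max -0.0296 med -0.0449 min -0.0694 n 334
  a-tcp 0.005 z-tcp max -0.0363 med -0.0641 min -0.0742 n 1264
  a-tcp 0.015 z-tcp max -0.0715 med -0.0728 min -0.0741 n 792
  a-tcp 0.025 z-tcp max -0.0708 med -0.0721 min -0.0735 n 851
  a-tcp 0.085 z-tcp max -0.0536 med -0.0684 min -0.0701 n 103
  a-tcp 0.095 z-tcp max -0.0651 med -0.0684 min -0.0699 n 297
  53   .  .  .  .  .  .  .  .  .  .  .  .  .  .  .  .  .  .  .  .  .  .
  48   .  .  .  .  .  .  .  .  .  .  .  .  .  .  .  .  .  .  .  .  .  .

[... 1373 characters left out ...]
  .  .  .  .  .  .  .  .  .  .  .  .  .  .  .  .  .  .  .  .  .  .
 -57   .  .  .  .  .  .  .  .  .  .  .  .  .  .  .  .  .  .  .  .  .  .
 -62   .  .  .  .  .  .  .  .  .  .  .  .  .  .  .  .  .  .  .  .  .  .
 -67   .  .  .  .  .  .  .  .  .  .  .  .  .  .  .  .  .  .  .  .  .  .
 -72   .  .  .  .  .  .  .  .  .  .  .  .  .  .  .  .  .  .  .  .  .  .
 -77   .  .  .  .  .  .  .  .  .  .  .  .  .  .  .  .  .  .  .  .  .  .
 -82   .  .  .  .  .  .  .  .  .  .  .  .  .  .  .  .  .  .  .  .  .  .
 -87   .  .  .  .  .  .  .  .  .  .  .  .  .  .  .  .  .  .  .  .  .  .
 -92   .  .  .  .  .  .  .  .  .  .  .  .  .  .  .  .  .  .  .  .  .  .
circle [-0.00551748 -0.00065995] 0.06969811898879347 1530
```

>>> apply_moves([
  [0,0,0,-0.1,0],
  [0,0,0,-0.1,0],
], newtons=12)

```text
clock: 37.85
position: [0.4399, -0.2258, 0.2268]
ee_rot: [-3.134, 0.215, 0.0]
force: [0.5, 0.2, -2.2]
width: 0.214
gripper_force: 12.0
```

>>> apply_moves([
  [0,0,0,0,0],
  [0,0,0,0,0],
], newtons=7)

```text
clock: 38.1
position: [0.44, -0.2261, 0.2273]
ee_rot: [-3.134, 0.215, 0.0]
force: [0.1, 0.3, -1.8]
width: 0.217
gripper_force: 7.0
```

```bash
cat > chk.py <<'E'
import h,sys
from h import *
h.setL(.5193,-.2367)
p,W=look(sys.argv[1]); prof(p,W)
E
python3 chk.py w29 | grep -v -e "middle" -e "0.0[3-7]5 z-t"
```

```text
tcp side a,b,z -0.07995533639458877 -0.0002839640700864963 0.2273604197983642 clock 38.15
lump 1052 [331.  93.] 0.008 -0.007 0.188
lump 849 [290. 115.] -0.007 0.019 0.184
lump 28 [ 47. 113.] 0.033 0.421 0.031
lump 940 [350. 129.] -0.016 -0.02 0.184
lump 853 [550. 138.] -0.017 -0.33 0.028
lump 192 [ 41. 126.] 0.014 0.438 0.038
side walls
  a-tcp 0.005 z-tcp max -0.0359 med -0.0458 min -0.0736 n 393
  a-tcp 0.015 z-tcp max -0.0351 med -0.0477 min -0.0735 n 408
  a-tcp 0.025 z-tcp max -0.0345 med -0.0465 min -0.0728 n 435
  a-tcp 0.085 z-tcp max -0.0303 med -0.0415 min -0.0697 n 505
  a-tcp 0.095 z-tcp max -0.0301 med -0.0457 min -0.0697 n 318
  a-tcp 0.005 z-tcp max -0.0364 med -0.0651 min -0.0742 n 1291
  a-tcp 0.015 z-tcp max -0.0716 med -0.0730 min -0.0742 n 784
  a-tcp 0.025 z-tcp max -0.0710 med -0.0723 min -0.0736 n 853
  a-tcp 0.085 z-tcp max -0.0547 med -0.0688 min -0.0703 n 99
  a-tcp 0.095 z-tcp max -0.0673 med -0.0689 min -0.0703 n 290
```

>>> apply_moves([
  [0,0,0,0,0],
  [0,0,0,0,0],
], newtons=5)

```text
clock: 38.4
position: [0.44, -0.2261, 0.2274]
ee_rot: [3.134, -0.216, 0.0]
force: [-0.4, -0.2, -3.4]
width: 0.212
gripper_force: 5.0
```

```bash
python3 chk.py w30 | grep -v -e "middle" -e "0.0[3-7]5 z-t"
```

```text
tcp side a,b,z -0.08001150680890537 -0.0003257213444095507 0.22740945697965254 clock 38.45
lump 1048 [331.  93.] 0.008 -0.007 0.187
lump 841 [290. 116.] -0.007 0.02 0.184
lump 29 [ 47. 113.] 0.033 0.421 0.031
lump 938 [349. 129.] -0.016 -0.019 0.184
lump 847 [550. 138.] -0.017 -0.33 0.028
lump 192 [ 41. 126.] 0.014 0.437 0.038
side walls
  a-tcp 0.005 z-tcp max -0.0357 med -0.0456 min -0.0736 n 395
  a-tcp 0.015 z-tcp max -0.0353 med -0.0480 min -0.0735 n 410
  a-tcp 0.025 z-tcp max -0.0346 med -0.0474 min -0.0729 n 425
  a-tcp 0.085 z-tcp max -0.0306 med -0.0421 min -0.0700 n 495
  a-tcp 0.095 z-tcp max -0.0302 med -0.0462 min -0.0700 n 310
  a-tcp -0.005 z-tcp max -0.0364 med -0.0367 min -0.0373 n 9
  a-tcp 0.005 z-tcp max -0.0362 med -0.0657 min -0.0743 n 1280
  a-tcp 0.015 z-tcp max -0.0717 med -0.0729 min -0.0742 n 786
  a-tcp 0.025 z-tcp max -0.0711 med -0.0723 min -0.0736 n 847
  a-tcp 0.085 z-tcp max -0.0508 med -0.0693 min -0.0708 n 108
  a-tcp 0.095 z-tcp max -0.0673 med -0.0691 min -0.0706 n 264
```

>>> apply_moves([
  [0,0,0,0,0],
  [0,0,0,0,0],
  [0,0,0,0,0],
], newtons=3)

```text
clock: 38.83
position: [0.4398, -0.2261, 0.2273]
ee_rot: [-3.134, 0.216, 0.0]
force: [-0.0, -0.2, -2.0]
width: 0.22
gripper_force: 3.0
```

```bash
python3 chk.py w31 | grep -v -e "middle" -e "0.0[3-7]5 z-t"
```

```text
tcp side a,b,z -0.08009456103237195 -0.000299051037036969 0.22730241907321236 clock 38.875
lump 28 [ 47. 113.] 0.032 0.421 0.031
lump 855 [550. 138.] -0.017 -0.33 0.027
lump 195 [ 41. 126.] 0.014 0.437 0.038
lump 556 [331. 132.] -0.021 -0.009 0.136
lump 782 [296. 172.] -0.051 0.019 0.155
lump 1082 [346. 185.] -0.06 -0.02 0.159
side walls
  a-tcp -0.025 z-tcp max -0.0670 med -0.0788 min -0.0818 n 68
  a-tcp -0.015 z-tcp max -0.0437 med -0.0639 min -0.0855 n 267
  a-tcp -0.005 z-tcp max -0.0458 med -0.0603 min -0.0895 n 358
  a-tcp 0.005 z-tcp max -0.0498 med -0.0629 min -0.0929 n 342
  a-tcp 0.015 z-tcp max -0.0538 med -0.0637 min -0.0951 n 293
  a-tcp 0.025 z-tcp max -0.0581 med -0.0681 min -0.1012 n 269
  a-tcp -0.025 z-tcp max -0.0767 med -0.0794 min -0.0817 n 563
  a-tcp -0.015 z-tcp max -0.0809 med -0.0834 min -0.0860 n 785
  a-tcp -0.005 z-tcp max -0.0851 med -0.0876 min -0.0901 n 761
  a-tcp 0.005 z-tcp max -0.0893 med -0.0918 min -0.0944 n 510
  a-tcp 0.015 z-tcp max -0.0931 med -0.0955 min -0.0986 n 169
  a-tcp 0.025 z-tcp max -0.0974 med -0.1011 min -0.1031 n 188
```

>>> apply_moves([
  [0,0.1,-0.014,0,0],
  [0,0.198,-0.027,0,0],
  [0,0.248,-0.034,0,0],
  [0,0,0,0,0],
  [0,0,0,0,0],
])

```text
clock: 39.5
position: [0.4727, -0.2305, 0.227]
ee_rot: [-3.134, 0.215, 0.001]
force: [0.0, 0.2, -1.5]
width: 0.212
gripper_force: 3.0
```

```bash
python3 chk.py w32 | grep -v -e "middle" -e "0.0[3-7]5 z-t"
```

```text
tcp side a,b,z -0.04727056812762118 -0.00027499714374169576 0.22712852700029423 clock 39.55
lump 748 [309. 116.] 0.025 0.011 0.066
lump 503 [337. 106.] 0.036 -0.018 0.064
lump 27 [ 49. 133.] 0.033 0.418 0.061
lump 849 [548. 160.] -0.016 -0.33 0.027
lump 191 [ 42. 146.] 0.015 0.438 0.061
side walls
  a-tcp -0.025 z-tcp max -0.0687 med -0.0789 min -0.0816 n 65
  a-tcp -0.015 z-tcp max -0.0436 med -0.0648 min -0.0850 n 261
  a-tcp -0.005 z-tcp max -0.0454 med -0.0603 min -0.0889 n 360
  a-tcp 0.005 z-tcp max -0.0496 med -0.0632 min -0.0928 n 383
  a-tcp 0.015 z-tcp max -0.0535 med -0.0659 min -0.0967 n 386
  a-tcp 0.025 z-tcp max -0.0579 med -0.0704 min -0.1013 n 343
  a-tcp -0.025 z-tcp max -0.0764 med -0.0793 min -0.0818 n 560
  a-tcp -0.015 z-tcp max -0.0807 med -0.0831 min -0.0857 n 779
  a-tcp -0.005 z-tcp max -0.0848 med -0.0873 min -0.0898 n 773
  a-tcp 0.005 z-tcp max -0.0891 med -0.0915 min -0.0938 n 770
  a-tcp 0.015 z-tcp max -0.0932 med -0.0956 min -0.0981 n 766
  a-tcp 0.025 z-tcp max -0.0972 med -0.0997 min -0.1021 n 714
```

>>> apply_moves([
  [0,0,0,0.2,0],
  [0,0,0,0.4,0],
  [0,0,0,0.3,0],
  [0,-0.1,0.4,0,0],
  [0,-0.1,0.7,0,0],
  [0,-0.1,0.85,0,0],
  [0,-0.1,0.85,0,0],
  [0,-0.1,0.85,0,0],
  [0,-0.03,0.85,0,0],
  [0,0,0.85,0,0],
  [0,0,0.85,0,0],
  [0,0,0.85,0,0],
], newtons=30)

```text
clock: 41.05
position: [0.4409, 0.1938, 0.2825]
ee_rot: [3.134, -0.217, 0.003]
force: [0.2, -1.8, -1.6]
width: 0.212
gripper_force: 30.0
```

>>> apply_moves([
  [0,0,0.8,-0.3,0],
  [0,0,0.6,-0.6,0],
  [0,0,0.34,-0.6,0],
  [0,0,0.13,-0.4,0],
  [0,0,0,-0.3,0],
  [0,0,0,0,0],
])

```text
clock: 41.8
position: [0.4405, 0.304, 0.1489]
ee_rot: [3.133, -0.215, -0.002]
force: [-0.6, 0.5, -1.0]
width: 0.215
gripper_force: 30.0
```

```bash
python3 -c "
import h
from h import *
h.setL(.5003,.2966)
p,W=look('w33'); prof(p,W)
p,W=cloud('top'); hsv=cv2.cvtColor(p,cv2.COLOR_RGB2HSV)
m=(hsv[...,0]<18)&(hsv[...,1]>170)&(hsv[...,2]>90)&(np.hypot(W[...,0]-.5193,W[...,1]+.2367)<.055)&(W[...,2]>.034)&(W[...,2]<.11)
k,Lb,st,ce=cv2.connectedComponentsWithStats(m.astype(np.uint8),connectivity=4)
for i in range(1,k):
    if st[i,4]>8: print('potlump',st[i,4],W[Lb==i].mean(0).round(3),W[Lb==i][:,2].max().round(3))
cv2.imwrite('pics/pot.png',p[180:250,350:450,::-1])
" | grep -v -e "middle" -e "0.0[3-7]5 z-t"
```

```text
tcp side a,b,z -0.05973540717935856 -0.0003469448010242351 0.14989572064024384 clock 41.85
lump 1196 [432.  24.] 0.105 -0.105 0.061
side walls
  a-tcp -0.025 z-tcp max -0.0653 med -0.0800 min -0.0825 n 78
  a-tcp -0.015 z-tcp max -0.0448 med -0.0654 min -0.0859 n 285
  a-tcp -0.005 z-tcp max -0.0468 med -0.0614 min -0.0899 n 363
  a-tcp 0.005 z-tcp max -0.0505 med -0.0638 min -0.0940 n 382
  a-tcp 0.015 z-tcp max -0.0547 med -0.0669 min -0.0979 n 386
  a-tcp 0.025 z-tcp max -0.0588 med -0.0710 min -0.1022 n 351
  a-tcp -0.025 z-tcp max -0.0777 med -0.0805 min -0.0827 n 574
  a-tcp -0.015 z-tcp max -0.0820 med -0.0842 min -0.0867 n 772
  a-tcp -0.005 z-tcp max -0.0861 med -0.0885 min -0.0909 n 770
  a-tcp 0.005 z-tcp max -0.0903 med -0.0926 min -0.0951 n 776
  a-tcp 0.015 z-tcp max -0.0942 med -0.0968 min -0.0994 n 758
  a-tcp 0.025 z-tcp max -0.0982 med -0.1009 min -0.1034 n 716
potlump 228 [ 0.546 -0.239  0.056] 0.069
```

>>> apply_moves([
  [0,0,0,-0.2,0],
  [0,0,0,-0.2,0],
  [0,0,0,-0.2,0],
  [0,0,0,-0.15,0],
  [0,0,0,-0.1,0],
  [25,0,0,0,0],
  [35,0,0,0,0],
  [45,0,0,0,0],
  [55,0,0,0,0],
  [70,0,0,0,0],
  [80,0,0,0.4,0],
  [80,0,0,0.7,0],
], newtons=6)

```text
clock: 43.4
position: [0.4403, 0.3038, 0.1639]
ee_rot: [3.132, -0.215, -0.004]
force: [0.1, 0.5, 0.7]
width: 0.787
gripper_force: 0.0
```

>>> apply_moves([
  [80,0,-0.4,0.8,0],
  [80,0,-0.7,0.5,0],
  [80,0,-0.7,0,0],
])

```text
clock: 43.78
position: [0.4422, 0.1965, 0.2449]
ee_rot: [-3.132, 0.215, -0.007]
force: [0.6, 0.0, -0.9]
width: 0.801
gripper_force: 0.0
```

```bash
python3 -c "
import h
from h import *
h.setL(.5003,.2966)
p,W=wcloud(); scoop(p,W); np.savez('w34.npz',p=p,W=W)
# bar
q=(W[...,0]>.36)&(W[...,0]<.63)&(W[...,1]>-.12)&(W[...,1]<.10)&(W[...,2]>.045)&(W[...,2]<.075)
hsv=cv2.cvtColor(p,cv2.COLOR_RGB2HSV); q&=(hsv[...,0]>18)&(hsv[...,0]<34)&(hsv[...,1]>140)
print(q.sum(),cv2.minAreaRect((W[q][:,:2]*1000).astype(np.float32)),W[q][:,2].mean())
print(observe()['position'],observe()['clock'])
"
```

```text
handle 0.1 26 [-0.1047 -0.1022 -0.1012] [0.0032 0.0067 0.0083] zmax 0.1156
bowl a [-0.103  -0.0091] b [-0.0388  0.0366]
floor fit slope [-0.0154 -0.0014  0.0105] 3663
2268 ((499.17315673828125, -8.241565704345703), (198.82479858398438, 21.87046241760254), 6.307816982269287) 0.0532722870044712
[0.44197872 0.18968729 0.24326264] 43.825
```

>>> apply_moves([
  [100,0.1,-0.5,0,0.1],
  [100,0.2,-0.6,0,0.1],
  [100,0.2,-0.6,0,0.1],
  [100,0.2,-0.6,0,0.1],
  [100,0.15,-0.6,0,0.1],
  [100,0.1,-0.4,-0.3,0],
  [100,0,0,-0.7,0],
  [100,0,0,-0.7,0],
  [100,0,0,-0.7,0],
], newtons=40)

```text
clock: 44.95
position: [0.4981, -0.0015, 0.0971]
ee_rot: [-3.137, -0.176, -0.001]
force: [0.3, -0.9, 0.1]
width: 1.001
gripper_force: 0.0
```

```bash
python3 -c "
import h
from h import *
s=observe(); print(s['joints'].round(3),s['position'],2*np.degrees(np.arctan2(s['ee_rot'][1],s['ee_rot'][0])),s['clock'])
p,W=wcloud(); np.savez('w35.npz',p=p,W=W)
q=(W[...,0]>.36)&(W[...,0]<.63)&(W[...,1]>-.12)&(W[...,1]<.10)&(W[...,2]>.045)&(W[...,2]<.075)
hsv=cv2.cvtColor(p,cv2.COLOR_RGB2HSV); q&=(hsv[...,0]>18)&(hsv[...,0]<34)&(hsv[...,1]>140)
print(q.sum(),cv2.minAreaRect((W[q][:,:2]*1000).astype(np.float32)),W[q][:,2].mean())
"
```

```text
[ 0.211  0.425 -0.41   2.002  0.241  0.76  -1.8  ] [ 0.49810119 -0.00145922  0.09713603] -353.56900184499034 44.95
6134 ((505.52325439453125, -7.736293792724609), (186.6150665283203, 19.324661254882812), 6.765851020812988) 0.05349758136621012
```

>>> apply_moves([
  [100,0.01,-0.117,-0.4,0],
  [100,0,0,-0.4,0],
  [80,0,0,-0.25,0],
  [40,0,0,-0.05,0],
  [0,0,0,0,0],
  [0,0,0,0,0],
  [0,0,0,0,0],
  [0,0,0,0,0],
  [0,0,0,0,0],
  [0,0,0,0,0],
  [0,0,0,0,0],
])

```text
clock: 46.38
position: [0.4985, -0.0085, 0.0324]
ee_rot: [3.136, 0.177, 0.0]
force: [-0.3, -1.3, 2.5]
width: 0.214
gripper_force: 40.0
```

>>> apply_moves([
  [0,0,0,0.4,0],
  [0,0,0,0.7,0],
  [0,0,0,0.7,0],
  [0,0.03,-0.2,0.4,0.25],
  [0,0.04,-0.4,0.15,0.3],
  [0,0.05,-0.5,0,0.3],
  [0,0.05,-0.5,0,0.3],
  [0,0.05,-0.5,0,0.3],
  [0,0.05,-0.5,0,0.3],
  [0,0.04,-0.5,0,0.3],
  [0,0.04,-0.4,0,0.3],
  [0,0,-0.3,0,0.18],
])

```text
clock: 47.88
position: [0.519, -0.2377, 0.1726]
ee_rot: [-2.422, -2.0, 0.001]
force: [-0.0, 0.9, -2.8]
width: 0.212
gripper_force: 40.0
```

>>> apply_moves([
  [0,0,0,0,0],
  [0,0,0,0,0],
])

```text
clock: 48.12
position: [0.5194, -0.2352, 0.1731]
ee_rot: [-2.426, -1.995, -0.0]
force: [0.0, 0.7, -1.7]
width: 0.213
gripper_force: 40.0
```

```bash
cat > fk.py <<'E'
import h,sys
from h import *
s=observe(); print(s['joints'].round(2),s['position'].round(4),2*np.degrees(np.arctan2(s['ee_rot'][1],s['ee_rot'][0]))%180,s['clock'])
for n in('wrist','top','side'):
    p,W=wcloud() if n=='wrist' else cloud(n)
    np.savez('f_'+n+'.npz',p=p,W=W)
    x,y,z=W[...,0],W[...,1],W[...,2]; hsv=cv2.cvtColor(p,cv2.COLOR_RGB2HSV)
    br=(hsv[...,0]>18)&(hsv[...,0]<34)&(hsv[...,1]>120)
    near=(np.hypot(x-.52,y+.237)<.135)
    b=br&near&(z>.12)&(z<.26)
    if b.sum()>30: r=cv2.minAreaRect((W[b][:,:2]*1000).astype(np.float32)); print(n,'bar',b.sum(),np.round(r[0],1),np.round(r[1],1),round(r[2],2),np.median(z[b]).round(4))
    f=near&~br&(z>.139)&(z<.153)
    for sg in(1,-1):
        q=f&((y+.237)*sg>.055)
        if q.sum()>6: r=cv2.minAreaRect((W[q][:,:2]*1000).astype(np.float32)); print(n,'fork',sg,q.sum(),W[q].mean(0).round(4),np.round(r[0],1),np.round(r[1],1),round(r[2],1))
E
python3 fk.py
```

```text
[ 0.79  0.48 -0.65  1.74  0.33  1.04 -0.17] [ 0.5194 -0.2352  0.1731] 78.86491278544298 48.125
wrist bar 10591 [ 526.4 -202.1] [136.   28.4] 81.31 0.1943
wrist fork 1 822 [ 0.5394 -0.1549  0.1484] [ 537.3 -154.6] [15.7 48.4] 79.0
top bar 176 [ 531.6 -173.4] [75.1 31.2] 72.67 0.1938
top fork 1 33 [ 0.5302 -0.1516  0.1466] [ 536.2 -152.6] [14.9 48.6] 80.1
side bar 38 [ 517.  -168.2] [67.7 51.9] 78.49 0.1933
side fork 1 41 [ 0.5359 -0.1526  0.1457] [ 536.8 -152.5] [16.9 52.5] 78.3
side fork -1 21 [ 0.4862 -0.3151  0.1452] [ 503.3 -313.4] [50.  16.2] 5.6
```

>>> apply_moves([
  [0,0.008,-0.03,-0.2,0],
  [0,0,0,-0.25,0],
  [0,0,0,-0.2,0],
  [0,0,0,-0.15,0],
  [0,0,0,-0.1,0],
  [0,0,0,-0.02,0],
  [0,0,0,0,0],
])

```text
clock: 49.15
position: [0.5202, -0.2382, 0.1183]
ee_rot: [2.425, 1.997, 0.0]
force: [-0.3, 0.0, -1.7]
width: 0.214
gripper_force: 40.0
```

```bash
python3 fk.py; python3 -c "
from h import *
print(observe()['force'])"
```

```text
[ 0.77  0.54 -0.62  1.79  0.38  0.93 -0.21] [ 0.5202 -0.2382  0.1183] 78.93959537732215 49.15
wrist bar 12708 [ 521.9 -206.1] [ 74.2 132.7] 10.44 0.1397
wrist fork 1 2045 [ 0.5377 -0.1546  0.1481] [ 537.4 -154.4] [48.6 37.7] 19.4
top bar 168 [ 529.1 -175.1] [75.7 26.2] 72.59 0.1392
top fork 1 47 [ 0.5346 -0.1525  0.1468] [ 536.8 -149.1] [23.3 49.3] 79.3
side fork 1 52 [ 0.5345 -0.1552  0.1447] [ 534.5 -161.6] [34.7 49.7] 80.1
[ 0.43617811  0.61138207 -2.98450888]
```

>>> apply_moves([
  [0,0,0,-0.01,0],
  [25,0,0,0,0],
  [35,0,0,0,0],
  [45,0,0,0,0],
  [55,0,0,0,0],
  [60,0,0,0.1,0],
  [60,0,0,0.4,0],
  [60,0,0,0.8,0],
  [60,0,0,0.8,0],
  [60,-0.7,0,0.5,0],
  [60,-0.7,0,0.3,0],
  [60,-0.7,0,0,0],
])

```text
clock: 50.8
position: [0.3937, -0.2382, 0.2932]
ee_rot: [2.423, 1.996, 0.001]
force: [-0.8, 0.7, -0.6]
width: 0.599
gripper_force: 0.0
```

```bash
python3 -c "
import h
from h import *
s=observe(); print(s['position'],s['clock'])
for n in('top','wrist','side'):
    p,W=wcloud() if n=='wrist' else cloud(n)
    np.savez('g_'+n+'.npz',p=p,W=W); x,y,z=W[...,0],W[...,1],W[...,2]; hsv=cv2.cvtColor(p,cv2.COLOR_RGB2HSV)
    b=(hsv[...,0]>18)&(hsv[...,0]<34)&(hsv[...,1]>120)&(np.hypot(x-.52,y+.237)<.13)&(z>.125)&(z<.148)
    if b.sum()>20: r=cv2.minAreaRect((W[b][:,:2]*1000).astype(np.float32)); print(n,'bar',b.sum(),np.round(r,2) if 0 else (np.round(r[0],1),np.round(r[1],1),round(r[2],2)),np.percentile(z[b],[5,50,95]).round(4))
    L=np.array([.4859,.1916]); S=np.array([.5003,.2966])
    m=(hsv[...,0]<18)&(hsv[...,1]>190)&(hsv[...,2]>100)&(z>.012)
    k,Lb,st,ce=cv2.connectedComponentsWithStats(m.astype(np.uint8),connectivity=4)
    for i in range(1,k):
        M=Lb==i; c=np.nanmean(W[M],0)
        if st[i,4]>25 and (np.hypot(*(c[:2]-[.52,-.237]))<.1 or np.hypot(*(c[:2]-L))<.17): print(n,'lump',st[i,4],c.round(3),np.nanmax(z[M]).round(3),'box a,b',((c[:2]-L)@ex).round(3),((c[:2]-L)@ey).round(3))
    q=(W[...,:2]-S); a=q@ex; b2=q@ey; g=(abs(a)<.13)&(abs(b2)<.047)&(hsv[...,1]<60)&(hsv[...,2]>80)&(z<.06)
    if n=='top': print('scoop',np.percentile(a[g],[2,98]).round(3),np.percentile(b2[g],[2,98]).round(3),g.sum())
"
```

```text
[ 0.39369268 -0.23815551  0.29323989] 50.8
top bar 311 (array([ 525. , -203.5]), array([133.5,  23.7]), 77.47) [0.1331 0.1379 0.1419]
top lump 157 [0.591 0.177 0.03 ] 0.044 box a,b 0.107 -0.0
top lump 147 [ 0.557 -0.245  0.056] 0.067 box a,b 0.13 -0.423
scoop [-0.103 -0.011] [-0.038  0.037] 744
wrist bar 3182 (array([ 521.5, -233.1]), array([191.9,  29.1]), 78.99) [0.132  0.1384 0.1398]
wrist lump 306 [ 0.524 -0.228  0.057] 0.131 box a,b 0.095 -0.41
wrist lump 60 [ 0.565 -0.26   0.057] 0.063 box a,b 0.14 -0.437
side bar 180 (array([ 522.3, -235.6]), array([196. ,  31.3]), 80.46) [0.1349 0.1375 0.1405]
```

```bash
python3 -c "
from cell import arm
print(arm.sign_off())"
```

```text
the job is handed in; nothing more can be done
None
```

I handed the job in at about 51 s: three glue lumps tipped into the pot, the other three still in their side of the box, the scoop lying flat in its side, and the brass bar in both forks; the judge's verdict was not shown. I checked the bar, scoop and boxed lumps by camera depth, but did not count the lumps in the pot individually; I took it as three because three were in the scoop and it came away empty.

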